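# Build the wheel pack on the glass grinder's spindle

### The job

Swing the clear eye shield right aside off the glass grinder and build the wheel pack up on its spindle: first every grinding wheel that is in the tray, buff card face up, in the order black (coarse, at the bottom), red, green, white (finest), then as many plain grey spacers as bring the pack to four layers, then the dark steel clamp ring, and the brass cap on top. When the cap sits home on the ring, swing the shield back over the spindle to its stop; a spacer that is not needed stays in the tray, and the flux bottle, the solder spool and the brush are left where they stand.

Things in the scene. Friction and masses are not known exactly. Their poses are not given: they have to be found in the camera images.
- grinder: bench glass grinder, fixed: a dark blue-grey case 180 (x) by 230 (y) by 45 mm high with a white egg-crate work grid; from it the upright spindle rises. Origin on the spindle axis at table height; the case spans x -90 to +90, y -85 to +145 mm, its front (switch) at -x.
- spindle_seat (a point): point on the spindle axis on top of the backing flange (28 mm in diameter, 8 mm above the work grid, 53 mm above the table) on which the first layer lies. The bare spindle is 12 mm thick and rises 49 mm above this point, its last 5 mm tapering to 5 mm. Layers of 9 mm each: four layers end 36 mm above this point, the 6 mm clamp ring then ends at 42 mm and the cap stands on that. Axes as the grinder's.
- shield (a joint): swing of the eye shield about an upright axis, rad: 0 = over the spindle, at its stop (pane 10 to 30 mm above a finished pack; nothing can be put on the spindle); it grows counterclockwise seen from above, to 1.8 = clear of the spindle at the back left. From about 1.0 it is out of the way. A light friction hinge (0.05 N m): it stays where it is left.
- shield_hinge (a point): point on the shield's upright hinge axis, at the top of the pillar 118 mm to the +y side of the spindle, 125 mm above the table.
- shield_knob (a point): middle of the shield's black upright grip, a plain round stub 16 mm in diameter and 26 mm high (this point lies 13 mm under its top) that stands up from the aluminium arm, 88 mm from the hinge axis; it can be pinched from above and led along its arc. The clear pane, 104 x 92 mm in a black rim, hangs under the arm's end, centred 118 mm from the hinge axis, about 134 mm above the table and tilted.
- tray: wooden compartment tray, fixed, 204 (x) by 172 (y) by 16 mm high, walls and floor 4 mm thick, its dividers 14 mm high; two rows of three compartments, each 96 (x) by 52 (y) mm, centred at x = -50, +50 and y = -56, 0, +56 mm. Origin under its middle, on the table. The wheels and spacers lie flat in it, one a compartment, in any order.
- wheel_black: coarse grinding wheel: flat black disc 40 mm in diameter, 9 mm thick, with a brass bush and a 15 mm through hole; a ring of buff card on its upper face, which is to stay uppermost. Origin at its very centre (4.5 mm above its underside), z up through the hole. In some jobs it is absent (None).
- wheel_red: medium grinding wheel: flat dark red disc 40 mm in diameter, 9 mm thick, with a brass bush and a 15 mm through hole; a ring of buff card on its upper face, which is to stay uppermost. Origin at its very centre (4.5 mm above its underside), z up through the hole. In some jobs it is absent (None).
- wheel_green: fine grinding wheel: flat dark green disc 40 mm in diameter, 9 mm thick, with a brass bush and a 15 mm through hole; a ring of buff card on its upper face, which is to stay uppermost. Origin at its very centre (4.5 mm above its underside), z up through the hole. In some jobs it is absent (None).
- wheel_white: finest grinding wheel: flat white disc 40 mm in diameter, 9 mm thick, with a brass bush and a 15 mm through hole; a ring of buff card on its upper face, which is to stay uppermost. Origin at its very centre (4.5 mm above its underside), z up through the hole. In some jobs it is absent (None).
- spacer_a: one of two like spacers: plain grey aluminium ring 30 mm in diameter, 9 mm thick, 15 mm hole, either face up. Origin at its centre, z through the hole.
- spacer_b: the other spacer, like spacer_a.
- clamp_ring: dark steel clamp ring lying on the bench: 36 mm in diameter, 6 mm thick, 15 mm hole, either face up. Origin at its centre, z through the hole.
- cap: brass cap with a black dot on top, standing on the bench mouth down: ribbed knob 30 mm in diameter, 20 mm high, with a blind hole 15 mm wide and 12 mm deep from below. It pushes loosely over the spindle's end. Origin at the centre of its underside, z up.
- flux_bottle: flux bottle, 47 mm in diameter, 94 mm high, standing behind; not part of the job. Origin under its middle.
- solder_spool: spool of solder, 67 x 81 x 41 mm; not part of the job. Origin under its middle.
- nail_brush: wooden brush, 40 x 105 x 30 mm; not part of the job. Origin under its middle.

How it is judged (in metres and radians):
On the way, in this order (a step that is already met when the one before it is completed fails the run):
1. the eye shield is swung clear of the spindle (value of joint shield above 1 rad), for 0.2 s.
2. every wheel there is lies on the spindle in grit order, spacers above them make four layers, and the clamp ring lies on those (horizontal distance between each of wheel_black, wheel_red, wheel_green, wheel_white, clamp_ring and spindle_seat below 0.004 m and z of wheel_black in the frame of spindle_seat between 0.001 and 0.036 m and angle between each of wheel_black, wheel_red, wheel_green, wheel_white's own z axis and vertical below 0.12 rad and z of each of wheel_red, wheel_green, wheel_white in the frame of wheel_black above 0.006 m and z of wheel_red in the frame of spindle_seat between 0.001 and 0.036 m and z of each of wheel_green, wheel_white in the frame of wheel_red above 0.006 m and z of wheel_green in the frame of spindle_seat between 0.001 and 0.036 m and z of wheel_white in the frame of wheel_green above 0.006 m and z of wheel_white in the frame of spindle_seat between 0.001 and 0.036 m and ((x of spacer_a in the frame of tray between -0.1 and 0.1 m and y of spacer_a in the frame of tray between -0.084 and 0.084 m and z of spacer_a in the frame of tray below 0.025 m) or (horizontal distance between spacer_a and spindle_seat below 0.004 m and z of spacer_a in the frame of spindle_seat between 0.001 and 0.036 m and z of spacer_a in the frame of wheel_black above 0.006 m and z of spacer_a in the frame of wheel_red above 0.006 m and z of spacer_a in the frame of wheel_green above 0.006 m and z of spacer_a in the frame of wheel_white above 0.006 m)) and ((x of spacer_b in the frame of tray between -0.1 and 0.1 m and y of spacer_b in the frame of tray between -0.084 and 0.084 m and z of spacer_b in the frame of tray below 0.025 m) or (horizontal distance between spacer_b and spindle_seat below 0.004 m and z of spacer_b in the frame of spindle_seat between 0.001 and 0.036 m and z of spacer_b in the frame of wheel_black above 0.006 m and z of spacer_b in the frame of wheel_red above 0.006 m and z of spacer_b in the frame of wheel_green above 0.006 m and z of spacer_b in the frame of wheel_white above 0.006 m)) and z of clamp_ring in the frame of spindle_seat between 0.036 and 0.042 m), for 0.3 s.
3. the cap sits home on the clamp ring of the finished pack, before the shield goes back (all of step 2 and horizontal distance between cap and spindle_seat below 0.004 m and z of cap in the frame of spindle_seat between 0.039 and 0.045 m and angle between cap's own z axis and vertical below 0.12 rad and value of joint shield above 1 rad), for 0.3 s.
At the end, for the whole second after the job is handed in: All wheels present on the spindle (within 4 mm of centre), card up, black, red, green, white upward; spacers above to make 4 layers, spares in the tray; clamp ring on those and cap upright on it (heights within 3 mm), all at rest; shield within 0.1 rad of its stop over the spindle (all of step 2 and horizontal distance between cap and spindle_seat below 0.004 m and z of cap in the frame of spindle_seat between 0.039 and 0.045 m and angle between cap's own z axis and vertical below 0.12 rad and linear speed of each of wheel_black, wheel_red, wheel_green, wheel_white, spacer_a, spacer_b, clamp_ring, cap below 0.02 m/s and value of joint shield below 0.1 rad); the robot touches nothing.
It fails at once if the flux bottle is moved more than 4 cm or knocked over (distance of flux_bottle from where it was at the start of the episode above 0.04 m or angle between flux_bottle's own z axis and vertical above 0.5 rad).
It fails at once if the solder spool is moved more than 4 cm or knocked over (distance of solder_spool from where it was at the start of the episode above 0.04 m or angle between solder_spool's own z axis and vertical above 0.5 rad).
It fails at once if the brush is moved more than 4 cm or knocked over (distance of nail_brush from where it was at the start of the episode above 0.04 m or angle between nail_brush's own z axis and vertical above 0.5 rad).
Of wheel_black, wheel_red, wheel_green, wheel_white only 2 to 4 are there at a start; the rules pass over those that are not, and their reading is None.
At some moment in a run one of clamp_ring, cap may be knocked a few centimetres aside while the robot is not near it.
It also fails if it takes over 210 s, if anything falls off the work surface, if the arm or the gripper's body presses on something with over 40 N, if the wrist force passes 120 N, or if a joint passes its speed limit or range.

### The arm

A 6-joint arm with a two-finger parallel gripper is mounted at the origin on a cart in front of the work surface, level with it; the furniture and walls round the work are solid. World frame = base frame: x ahead of the robot, y to its left, z up, the work surface at z = 0. Lengths are in mm, angles in rad, forces in N, time in s.
With the tool pointing down it reaches from about 350 to 975 mm from the base axis. Payload 7.1 kg.
Tool frame: the origin (TCP) lies on the mounting face of the last link; the fingertips stand 182 mm ahead of it and the grasp point (between the pads) lies 163 mm ahead of it (ctrl.finger_overhang is the distance from the TCP to the fingertips, in mm); z points along the fingers, y is the direction in which the jaws open and shut (so a half turn about z gives the same grasp; the last joint's range is limited). The gripper opens to 88 mm and grips with 3 to 60 N. Pads are 20 mm wide; open, the fingers measure 115 mm over their backs; the gripper's body (75 mm by 178 mm) begins 61 mm behind the grasp point.
Start: joints at [1.324, 0.423, 1.63, -0, 1.089, -0.019], TCP at [141.116, 608.845, 404.675] pointing down, gripper open.
Joint ranges: [-3, 3], [-0.9, 2.11], [0.09, 2.58], [-1.31, 4.45], [0.11, 2.69], [-2.54, 2.54]. Speed limits (rad/s): [2.39, 2.39, 3.01, 3.14, 3.14, 3.14].

### API

Orientations are given as a rotation vector (axis times angle).
In Python, from workcell import ctrl, viewer, recognise gives the robot as it stands.
- The arm moves only by the shell command python3 -m handwheel 'ROWS'. ROWS is JSON, a list of rows, each an object of numbers: "gripper": the closure, from 0 (fully open) to 1 (shut); "tx", "ty", "tz": the shift along the tool's x, y, z in m; "rx", "ry", "rz": the turn, a rotation vector about the tool's x, y, z in degrees. In form: [{"gripper": .., "tx": .., "ty": .., "tz": .., "rx": .., "ry": .., "rz": ..}, ...]. A call has 1 to 8 rows; each row shifts and turns the commanded pose from where the row before left it, along the tool's axes as they then stand; what a row does not reach is not made up. A row lasts 1/8 s, in which the tool goes at most 62.5 mm and 10.7 degrees, less where a joint would pass 70% of its speed; a pose out of reach is approached as far as the arm can. A call with a gripper value outside its range is refused whole. The fingers move at their own pace and stop on an object; the grip force is fixed at half the most. Time passes only in rows, so rows that do not move let the fingers close. It gives the time, the measured TCP pose, the force and the opening at its end, in the units of the state.
- ctrl.get_obs(): the state, without advancing time (a new reading comes with each control period).
- viewer.get_image(name): name is "scene" or "top"; returns a dict with "image" (420x560x3 uint8, red, green, blue), "range_z" (420x560 float32, mm along the optical axis (not along the pixel's ray), 0 where there is no reading), "vfov" (degrees; the focal length in pixels is half the picture's height over the tangent of half this angle, whatever the lens; pixels are square), "cx", "cy" (the principal point, pixels), "extrinsics" (4x4, takes a point from world to camera coordinates). Camera axes: x right, y up, looking along -z (the intrinsics and any distortion apply to the point x, -y, -z); pixel columns grow to the right and rows downward; lengths in mm; the calibration is good to about 2 mm. A picture is of the moment at which its call begins.
- ctrl.close_job(): hands the job in, once; it reports no verdict.
Trained networks look in a picture, given as the dict that the camera call returned (one of the last four; its "shot" number tells which), for a name from the list of things; names that differ only in an ending like _2 or _b are one class to them, and where a whole thing is asked for, a point or a joint stands for the part that bears it (a point fixed in the world has none). Each returns a list of dicts, best first, with "p" (0 to 1); they miss things now and then, are a little off and sometimes report something else, mostly with a low value. They report only what shows in the picture. A call takes as long as a camera call.
- recognise(picture, name): "xy" ([column, row] as shares, 0 to 1, of the picture: columns of its width, rows of its height, amid what is visible of it).
The state is a dict: "t": time; "qpos": joint angles; "qvel": joint speeds; "joint_torque": joint torques, N m; "ee_pos": TCP position; "orientation": TCP orientation; "ft_force": force on the tool from outside, world axes, zero at the start; "moment": the same for the moment, N m; "width": finger opening in mm.
Only numpy, scipy, OpenCV 4.12 (cv2) and the standard library are available. Lean on these libraries where they do the work, as an engineer would, in place of code of your own. Each camera call takes 0.05 s, during which the arm holds its last target.

## Working session

There is one attempt and no reset: what is moved stays moved. The work goes in short steps, Python scripts to look and compute and a shell command to move; the robot and the scene stay as the last step left them, time stands still between calls to the robot, and variables do not carry over. Pictures are saved under pics/ and viewed, and the job is handed in when it is done.

```bash
mkdir -p pics; ls; cat > h.py <<'E'
import numpy as np, cv2
from workcell import ctrl, viewer, recognise
def snap(name,fn=None):
    p=viewer.get_image(name)
    if fn: cv2.imwrite('pics/'+fn,p['image'][:,:,::-1])
    return p
def K(p):
    f=210/np.tan(np.radians(p['vfov'])/2); return f
def cloud(p):
    # world xyz per pixel
    f=K(p); h,w=p['range_z'].shape
    u,v=np.meshgrid(np.arange(w),np.arange(h)); z=p['range_z']
    c=np.stack([(u-p['cx'])/f*z,-(v-p['cy'])/f*z,-z],-1)
    E=np.array(p['extrinsics']); R,t=E[:3,:3],E[:3,3]
    return (c-t)@R
def onplane(p,u,v,z0):
    f=K(p);E=np.array(p['extrinsics']);R,t=E[:3,:3],E[:3,3]
    d=np.array([(u-p['cx'])/f,-(v-p['cy'])/f,-1])@R; o=-R.T@t
    return o+d*(z0-o[2])/d[2]
def proj(p,X):
    f=K(p);E=np.array(p['extrinsics']);c=E[:3,:3]@np.array(X)+E[:3,3]
    return p['cx']+f*c[0]/-c[2], p['cy']-f*c[1]/-c[2]
E
python3 - <<'E'
from h import *
for n in ['top','scene']:
    p=snap(n,n+'0.png')
    print(n,p.keys(),p['vfov'],p['cx'],p['cy'],{k:v for k,v in p.items() if k not in('image','range_z')})
    C=cloud(p)
    for o in 'grinder shield shield_knob shield_hinge spindle_seat tray wheel_black wheel_red wheel_green wheel_white spacer_a clamp_ring cap flux_bottle solder_spool nail_brush'.split():
        try: r=recognise(p,o)
        except Exception as e: print(o,e); continue
        for q in r[:3]:
            u,v=q['xy'][0]*560,q['xy'][1]*420
            print(o,round(q['p'],2),round(u),round(v),C[min(int(v),419),min(int(u),559)].round())
print(ctrl.get_obs())
E
```

```text
pics
top dict_keys(['image', 'range_z', 'vfov', 'cx', 'cy', 'extrinsics', 'shot']) 48.545416759523924 285.53999837170784 207.4276289873938 {'vfov': 48.545416759523924, 'cx': 285.53999837170784, 'cy': 207.4276289873938, 'extrinsics': array([[-1.60952618e-02, -9.99686835e-01,  1.91618212e-02,
         6.58397576e+00],
       [ 9.94491207e-01, -1.40204930e-02,  1.03878126e-01,
        -6.53387015e+02],
       [-1.03576937e-01,  2.07282083e-02,  9.94405430e-01,
        -1.31333509e+03],
       [ 0.00000000e+00,  0.00000000e+00,  0.00000000e+00,
         1.00000000e+00]]), 'shot': 1}
grinder 0.75 377 213 [ 636. -271.    9.]
grinder 0.69 198 258 [512. 232. 136.]
grinder 0.16 276 213 [645.  24.  -8.]
shield_knob 0.68 202 259 [509. 223. 138.]
shield_knob 0.66 235 171 [766. 142.  30.]
shield_hinge 0.72 200 261 [507. 227. 131.]
spindle_seat 0.75 200 261 [507. 229. 133.]
spindle_seat 0.53 381 248 [ 535. -282.   10.]
tray 0.98 377 234 [ 574. -272.    5.]
wheel_black 0.57 231 169 [775. 160.  -2.]
wheel_red 0.57 399 254 [ 514. -333.    3.]
spacer_a 0.51 231 170 [775. 157.  -3.]
spacer_a 0.48 364 2
[... 1505 characters left out ...]
.  28.]
nail_brush 0.69 198 184 [503. 226. 135.]
{'t': 1.7, 'qpos': array([ 1.32398320e+00,  4.23062460e-01,  1.62989441e+00, -9.14024858e-06,
        1.08859469e+00, -1.90088866e-02]), 'qvel': array([ 0.00049494,  0.00076361, -0.00057468, -0.00015516, -0.00043554,
       -0.00045139]), 'joint_torque': array([-2.15404893e-03, -5.44542861e+01, -2.74053687e+01,  6.42973976e-02,
        1.67158165e-02,  4.33919652e-06]), 'ee_pos': array([141.12701676, 608.84236188, 404.70072028]), 'orientation': array([3.57052674e-01, 3.12122302e+00, 6.22950575e-05]), 'ft_force': array([-0.04409099,  0.41892342, -0.33996133]), 'moment': array([-0.01617474, -0.03454607, -0.05258567]), 'width': 87.76050368746824}
```

View pics/top0.png

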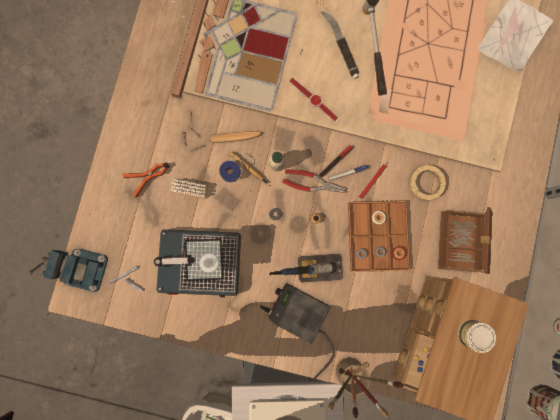

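View pics/scene0.png

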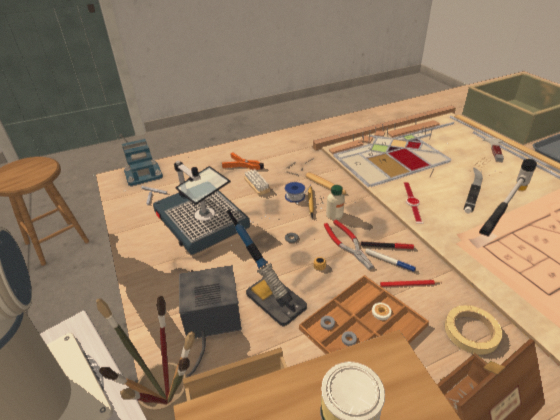

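```bash
python3 - <<'E'
from h import *
im=cv2.imread('pics/top0.png')
a=im[215:305,140:260]; b=im[190:280,340:420]; c=im[195:240,260:340]
cv2.imwrite('pics/a.png',cv2.resize(a,None,fx=6,fy=6,interpolation=cv2.INTER_CUBIC))
cv2.imwrite('pics/b.png',cv2.resize(b,None,fx=6,fy=6,interpolation=cv2.INTER_CUBIC))
cv2.imwrite('pics/c.png',cv2.resize(c,None,fx=6,fy=6,interpolation=cv2.INTER_CUBIC))
E
```

```text
(no output)
```

View pics/a.png

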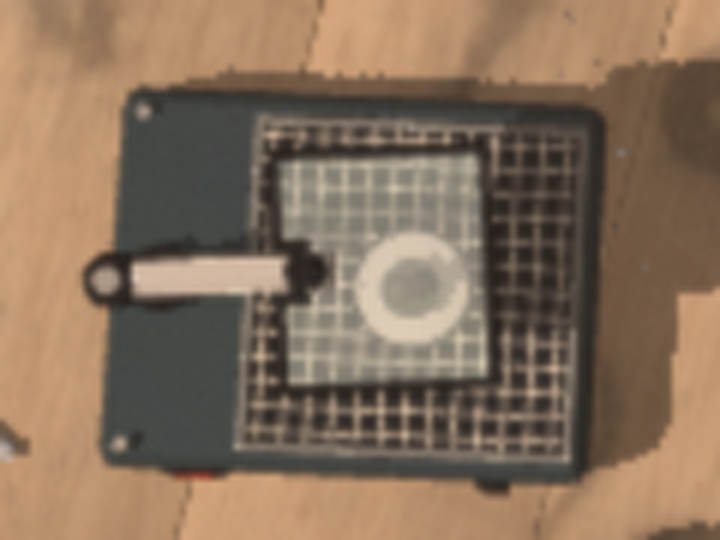

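View pics/b.png

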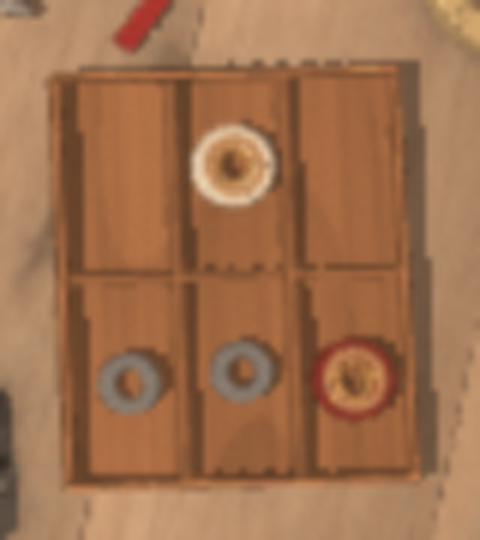

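View pics/c.png

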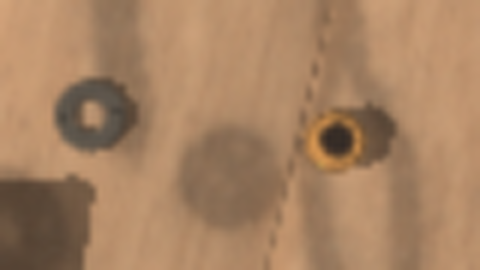

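```bash
python3 - <<'E'
from h import *
for n in ['top','scene']:
    p=snap(n); C=cloud(p); z=C[...,2]
    m=(z>110)&(z<200)&(C[...,0]>400)&(C[...,0]<650)&(C[...,1]>100)&(C[...,1]<420)
    P=C[m]; o=P[:,2].argsort()[::-1]
    print(n,m.sum(),P[o[:12]].round())
    h=np.histogram(P[:,2],bins=range(110,205,5)); print(h[0])
    # case top
    m=(abs(z-45)<6)&(C[...,0]>350)&(C[...,0]<650)&(C[...,1]>50)&(C[...,1]<450)
    P=C[m][:,:2].astype(np.float32); print(cv2.minAreaRect(P),np.median(z[m]))
    if n=='top':
        vv,uu=np.where((z>140)&(C[...,0]<650)&(C[...,0]>350)&(C[...,1]>100)&(C[...,1]<420)); print(list(zip(uu,vv,z[vv,uu].round())))
        m=(abs(z-14)<5)&(C[...,0]>400)&(C[...,0]<720)&(C[...,1]>-420)&(C[...,1]<-150)
        P=C[m][:,:2].astype(np.float32); print('tray',cv2.minAreaRect(P))
    # table height
    t=C[...,2][(abs(C[...,0]-690)<30)&(abs(C[...,1]+80)<50)]; print('table',np.median(t))
E
```

```text
top 1720 [[515. 246. 171.]
 [507. 249. 171.]
 [505. 249. 170.]
 [505. 244. 170.]
 [507. 244. 170.]
 [500. 246. 169.]
 [502. 244. 169.]
 [513. 252. 169.]
 [512. 241. 169.]
 [507. 241. 169.]
 [505. 246. 169.]
 [502. 249. 169.]]
[  0   0  63 377 344 438 377  79   5   1   5  27   4   0   0   0   0   0]
((500.7334289550781, 247.30377197265625), (225.26268005371094, 175.7023162841797), 86.86285400390625) 41.84048512955377
[(np.int64(200), np.int64(239), np.float64(142.0)), (np.int64(201), np.int64(239), np.float64(143.0)), (np.int64(202), np.int64(239), np.float64(143.0)), (np.int64(203), np.int64(239), np.float64(141.0)), (np.int64(204), np.int64(239), np.float64(145.0)), (np.int64(205), np.int64(239), np.float64(142.0)), (np.int64(206), np.int64(239), np.float64(141.0)), (np.int64(207), np.int64(239), np.float64(148.0)), (np.int64(209), np.int64(239), np.float64(145.0)), (np.int64(210), np.int64(239), np.float64(147.0)), (np.int64(211), np.int64(239), np.float64(141.0)), (np.int64(212), np.int64(239), np.float64(140.0)), (np.int64(213), np.int64(239), np.float64(145.0)), (np.int64(214), 
[... 24594 characters left out ...]
), np.float64(143.0)), (np.int64(186), np.int64(265), np.float64(140.0)), (np.int64(188), np.int64(265), np.float64(141.0))]
tray ((560.37744140625, -284.9248962402344), (269.26068115234375, 319.4549560546875), 89.86033630371094)
table -0.9392813360741594
scene 1300 [[511. 244. 170.]
 [510. 246. 169.]
 [503. 240. 169.]
 [508. 248. 169.]
 [516. 247. 169.]
 [510. 241. 169.]
 [508. 243. 169.]
 [511. 253. 169.]
 [513. 252. 169.]
 [506. 245. 169.]
 [507. 251. 168.]
 [503. 249. 168.]]
[  6   9  19 235 290 274 350  59  14  11  12  21   0   0   0   0   0   0]
((501.6221923828125, 244.06382751464844), (226.43255615234375, 174.9520721435547), 87.39350128173828) 42.94378049737954
table 0.65808898726897
```

```bash
python3 - <<'E'
from h import *
for n in ['top','scene']:
    p=snap(n); C=cloud(p); x,y,z=C[...,0],C[...,1],C[...,2]
    m=(z>160)&(z<180)&(abs(x-508)<25)&(abs(y-246)<25); print(n,'knob',m.sum(),C[m].mean(0).round(1),C[m].min(0).round(),C[m].max(0).round())
    m=(z>115)&(abs(x-506)<20)&(y>305)&(y<365); P=C[m]; print('arm end',m.sum(),P.min(0).round(),P.max(0).round())
    if n=='top':
        P2=P[P[:,1]>322]; print(P2.mean(0).round(1))
    m=(z>115)&(abs(x-508)<20)&(y>260)&(y<320); P=C[m];print('arm',P.mean(0).round(1),np.polyfit(P[:,1],P[:,0],1))
    im=cv2.cvtColor(p['image'],cv2.COLOR_RGB2HSV)
print(ctrl.get_obs()['t'])
E
```

```text
top knob 37 [507.4 246.8 166.8] [500. 240. 160.] [515. 255. 173.]
arm end 119 [495. 305. 129.] [517. 346. 150.]
[505.9 333.6 142.3]
arm [507.  287.3 141.3] [-2.64638179e-02  5.14561292e+02]
scene knob 35 [508.8 244.2 166.2] [502. 238. 160.] [518. 254. 170.]
arm end 99 [495. 305. 115.] [519. 341. 150.]
arm [505.5 289.2 141.8] [1.30163182e-01 4.67873693e+02]
1.9
```

```bash
python3 -m handwheel '[{"gripper":0.5,"rz":10.5,"tx":-0.03,"ty":-0.02},{"gripper":0.5,"rz":10.5},{"gripper":0.5,"rz":10.5},{"gripper":0.5,"rz":10.5},{"gripper":0.5,"rz":10.5},{"gripper":0.5,"rz":10.5},{"gripper":0.5,"rz":10.5},{"gripper":0.5,"rz":3.5}]'
```

```text
$[0]: bad value
```

```bash
python3 -m handwheel '[{"gripper":0.5,"tx":0,"ty":0,"tz":0,"rx":0,"ry":0,"rz":10.5}]'; python3 -m handwheel -h | head -30
```

```text
t: 2.02
ee_pos: [141.1, 608.9, 404.7]
orientation: [0.647, 3.074, 0.0]
ft_force: [-0.5, -0.5, -0.6]
width: 81.2invalid input: not JSON, or not a number
```

```bash
python3 -m handwheel '[{"gripper":0.5,"tx":0,"ty":0,"tz":0,"rx":0,"ry":0,"rz":10.5},{"gripper":0.5,"tx":0,"ty":0,"tz":0,"rx":0,"ry":0,"rz":10.5},{"gripper":0.5,"tx":0,"ty":0,"tz":0,"rx":0,"ry":0,"rz":10.5},{"gripper":0.5,"tx":0,"ty":0,"tz":0,"rx":0,"ry":0,"rz":10.5},{"gripper":0.5,"tx":0,"ty":0,"tz":0,"rx":0,"ry":0,"rz":10.5},{"gripper":0.5,"tx":0,"ty":0,"tz":0,"rx":0,"ry":0,"rz":10.5},{"gripper":0.5,"tx":0,"ty":0,"tz":0,"rx":0,"ry":0,"rz":3.96}]'
```

```text
t: 2.9
ee_pos: [141.1, 608.8, 404.7]
orientation: [2.235, 2.208, -0.0]
ft_force: [-0.2, -0.7, -0.9]
width: 43.7
```

```bash
python3 -m handwheel '[{"gripper":0.5,"tx":0,"ty":0,"tz":0,"rx":0,"ry":0,"rz":-0.7},{"gripper":0.5,"tx":-0.04,"ty":0.04,"tz":0,"rx":0,"ry":0,"rz":0},{"gripper":0.5,"tx":-0.04,"ty":0.04,"tz":0,"rx":0,"ry":0,"rz":0},{"gripper":0.5,"tx":-0.04,"ty":0.04,"tz":0,"rx":0,"ry":0,"rz":0},{"gripper":0.5,"tx":-0.04,"ty":0.04,"tz":0,"rx":0,"ry":0,"rz":0},{"gripper":0.5,"tx":-0.04,"ty":0.04,"tz":0,"rx":0,"ry":0,"rz":0},{"gripper":0.5,"tx":-0.04,"ty":0.04,"tz":0,"rx":0,"ry":0,"rz":0},{"gripper":0.5,"tx":-0.04,"ty":0.04,"tz":0,"rx":0,"ry":0,"rz":0}]'
python3 -m handwheel '[{"gripper":0.5,"tx":-0.04,"ty":0.04,"tz":0,"rx":0,"ry":0,"rz":0},{"gripper":0.5,"tx":-0.04,"ty":0.04,"tz":0,"rx":0,"ry":0,"rz":0},{"gripper":0.5,"tx":0,"ty":0,"tz":0,"rx":0,"ry":0,"rz":0}]'
```

```text
t: 3.9
ee_pos: [423.2, 328.4, 405.0]
orientation: [2.215, 2.228, 0.001]
ft_force: [0.4, 0.3, -0.4]
width: 44.2
t: 4.28
ee_pos: [504.5, 247.6, 404.8]
orientation: [2.22, 2.222, 0.001]
ft_force: [-0.1, -0.1, 0.1]
width: 43.9
```

```bash
python3 -m handwheel '[{"gripper":0.5,"tx":-0.002,"ty":0.0035,"tz":0.04,"rx":0,"ry":0,"rz":0},{"gripper":0.5,"tx":0,"ty":0,"tz":0.035,"rx":0,"ry":0,"rz":0},{"gripper":0.5,"tx":0,"ty":0,"tz":0,"rx":0,"ry":0,"rz":0},{"gripper":0.85,"tx":0,"ty":0,"tz":0,"rx":0,"ry":0,"rz":0},{"gripper":0.85,"tx":0,"ty":0,"tz":0,"rx":0,"ry":0,"rz":0},{"gripper":0.85,"tx":0,"ty":0,"tz":0,"rx":0,"ry":0,"rz":0},{"gripper":0.85,"tx":0,"ty":0,"tz":0,"rx":0,"ry":0,"rz":0}]'
python3 -c "
from h import *
snap('scene','s1.png'); snap('top','t1.png')"
```

```text
t: 5.15
ee_pos: [506.1, 248.3, 330.8]
orientation: [2.217, 2.225, 0.003]
ft_force: [-1.5, 1.0, 6.5]
width: 15.2
```

View pics/s1.png

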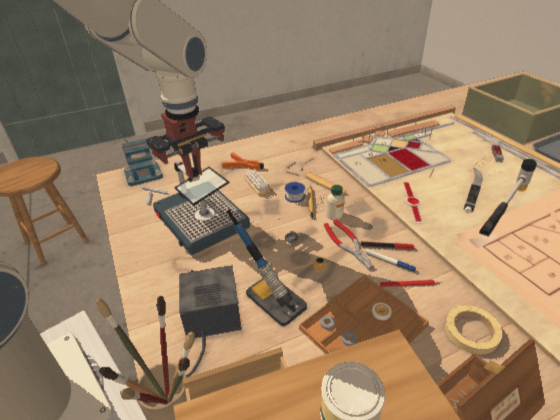

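```bash
python3 -m handwheel '[{"gripper":0.85,"tx":0.0018,"ty":0.0175,"tz":0,"rx":0,"ry":0,"rz":0},{"gripper":0.85,"tx":0.0051,"ty":0.0168,"tz":0,"rx":0,"ry":0,"rz":0},{"gripper":0.85,"tx":0.0085,"ty":0.0154,"tz":0,"rx":0,"ry":0,"rz":0},{"gripper":0.85,"tx":0.0113,"ty":0.0134,"tz":0,"rx":0,"ry":0,"rz":0}]'
python3 -m handwheel '[{"gripper":0.85,"tx":0.0138,"ty":0.011,"tz":0,"rx":0,"ry":0,"rz":0},{"gripper":0.85,"tx":0.0156,"ty":0.0079,"tz":0,"rx":0,"ry":0,"rz":0},{"gripper":0.85,"tx":0.0169,"ty":0.0047,"tz":0,"rx":0,"ry":0,"rz":0},{"gripper":0.85,"tx":0.0176,"ty":0.0013,"tz":0,"rx":0,"ry":0,"rz":0},{"gripper":0.85,"tx":0,"ty":0,"tz":0,"rx":0,"ry":0,"rz":0}]'
```

```text
t: 5.75
ee_pos: [569.3, 274.9, 330.9]
orientation: [2.218, 2.225, -0.0]
ft_force: [-4.1, -1.7, 9.9]
width: 15.5
t: 6.38
ee_pos: [594.5, 340.0, 331.0]
orientation: [2.215, 2.225, 0.006]
ft_force: [4.9, -1.3, 4.8]
width: 14.9
```

```bash
python3 -m handwheel '[{"gripper":0.5,"tx":0,"ty":0,"tz":0,"rx":0,"ry":0,"rz":0},{"gripper":0.5,"tx":0,"ty":0,"tz":0,"rx":0,"ry":0,"rz":0},{"gripper":0.5,"tx":0,"ty":0,"tz":-0.04,"rx":0,"ry":0,"rz":0},{"gripper":0.5,"tx":0,"ty":0,"tz":-0.055,"rx":0,"ry":0,"rz":0},{"gripper":0.5,"tx":-0.06,"ty":0,"tz":0,"rx":0,"ry":0,"rz":0},{"gripper":0.5,"tx":-0.06,"ty":0,"tz":0,"rx":0,"ry":0,"rz":0},{"gripper":0.5,"tx":-0.06,"ty":0,"tz":0,"rx":0,"ry":0,"rz":0},{"gripper":0.5,"tx":-0.06,"ty":0,"tz":0,"rx":0,"ry":0,"rz":0}]'
python3 -m handwheel '[{"gripper":0.4,"tx":-0.06,"ty":-0.01,"tz":0,"rx":0,"ry":0,"rz":0},{"gripper":0.4,"tx":-0.06,"ty":-0.01,"tz":0,"rx":0,"ry":0,"rz":0}]'
python3 - <<'E'
from h import *
p=snap('top','t2.png'); im=cv2.imread('pics/t2.png')
cv2.imwrite('pics/t2a.png',cv2.resize(im[200:310,130:260],None,fx=6,fy=6,interpolation=cv2.INTER_CUBIC)[:600,:800])
q=snap('scene','s2.png'); im=cv2.imread('pics/s2.png')
cv2.imwrite('pics/s2a.png',cv2.resize(im[150:260,140:270],None,fx=6,fy=6,interpolation=cv2.INTER_CUBIC)[:600,:800])
E
```

```text
t: 7.38
ee_pos: [593.5, 97.0, 424.3]
orientation: [-2.217, -2.224, 0.001]
ft_force: [0.7, -0.2, -0.2]
width: 44.1
t: 7.62
ee_pos: [573.7, -23.1, 424.2]
orientation: [-2.217, -2.224, 0.001]
ft_force: [1.5, -0.0, 0.1]
width: 52.6
```

View pics/t2a.png

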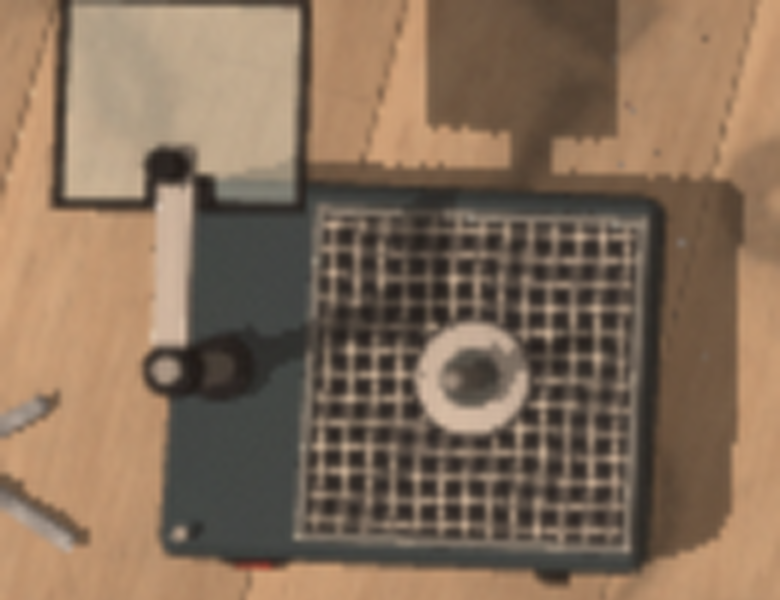

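View pics/s2a.png

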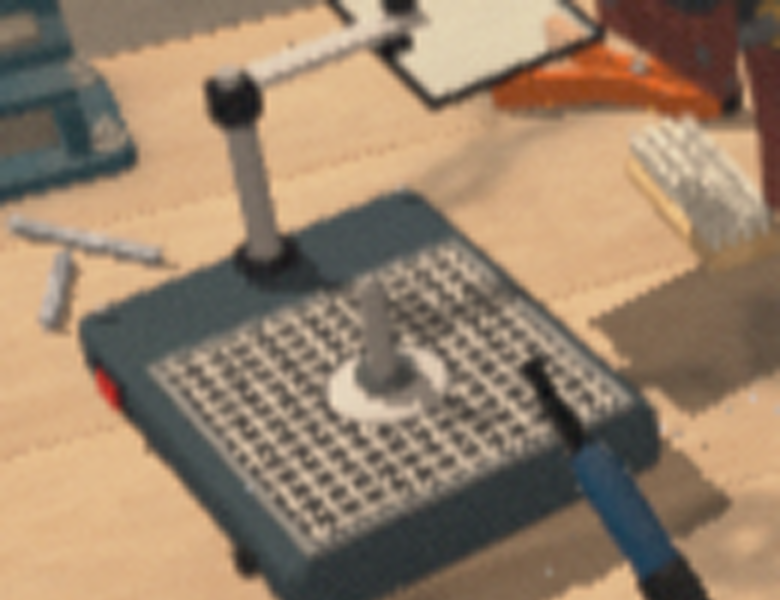

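View pics/t2.png

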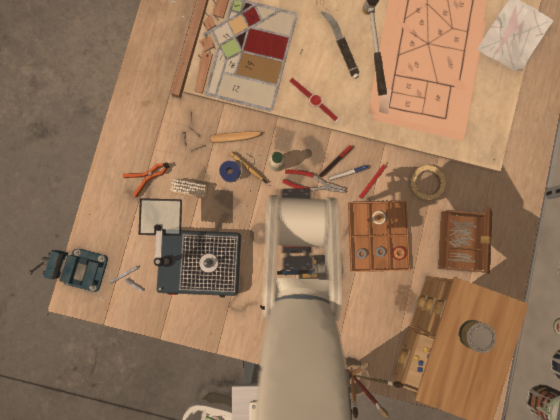

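```bash
python3 - <<'E'
from h import *
p=snap('top'); q=snap('scene')
for n,d,pts in [('top',p,[(208.2,262.4,46),(205.4,263.1,101)]),('scene',q,[(204.2,213.3,46),(201.8,197.2,101)])]:
    for u,v,z in pts: print(n,onplane(d,u,v,z).round(1))
C=cloud(p);x,y,z=C[...,0],C[...,1],C[...,2]
m=(z>62)&(z<115)&(abs(x-500)<25)&(abs(y-216)<25); print(m.sum(),C[m].mean(0)); vv,uu=np.where(m); print(list(zip(uu,vv,z[m].round())))
C=cloud(q);x,y,z=C[...,0],C[...,1],C[...,2]
m=(z>60)&(z<115)&(abs(x-500)<30)&(abs(y-216)<30); print(m.sum(),C[m].mean(0)); 
# white ring blob top
for d,box in[(p,(185,235,240,290)),(q,(185,235,190,235))]:
    im=d['image'];hsv=cv2.cvtColor(im,cv2.COLOR_RGB2HSV)
    a,b,c,e=box
    g=im[c:e,a:b].min(-1)
    print(g[::2,::2])
E
```

```text
top [499.2 217.9  46. ]
top [498.1 217.4 101. ]
scene [501.1 216.6  46. ]
scene [500.8 213.  101. ]
21 [499.19358032 216.06656312  91.13946145]
[(np.int64(205), np.int64(261), np.float64(96.0)), (np.int64(206), np.int64(261), np.float64(100.0)), (np.int64(207), np.int64(261), np.float64(89.0)), (np.int64(208), np.int64(261), np.float64(72.0)), (np.int64(204), np.int64(262), np.float64(95.0)), (np.int64(205), np.int64(262), np.float64(102.0)), (np.int64(206), np.int64(262), np.float64(104.0)), (np.int64(207), np.int64(262), np.float64(95.0)), (np.int64(208), np.int64(262), np.float64(89.0)), (np.int64(209), np.int64(262), np.float64(66.0)), (np.int64(204), np.int64(263), np.float64(98.0)), (np.int64(205), np.int64(263), np.float64(102.0)), (np.int64(206), np.int64(263), np.float64(97.0)), (np.int64(207), np.int64(263), np.float64(99.0)), (np.int64(209), np.int64(263), np.float64(70.0)), (np.int64(204), np.int64(264), np.float64(94.0)), (np.int64(205), np.int64(264), np.float64(101.0)), (np.int64(206), np.int64(264), np.float64(100.0)), (np.int64(207), np.int64(264), np.float64(97.0)),
[... 4486 characters left out ...]
43  91 111 145  91  91 142  89 108 118
  124 105  94 106 117  93  51]
 [102 135 106 114 111 128 139 105 114 148  73 101 149  79 102 145 113  94
  124  92 110  96  91  77  57]
 [ 86 112 130 119 141  99 100 145  81  98 148  87  85 143 108  91 133 129
  121 120  85  74  54  51  51]
 [127 103 125 114 128 138  88 109 145  86  70 138  90  74 126 129 113 116
   85  66  51  48  51  48  45]
 [122 109 127 141  89 118 142  74  98 129  86  82 141 133 101 114  88  67
   51  50  48  50  49  49  50]
 [121 140  90 104 141  78  99 144  91  83 139 117 104 115  82  65  49  50
   50  54  45  44  46  50  46]
 [123  92 147  83  97 149  87  83 141 112 102 107  77  60  50  49  51  49
   51  49  49  45  45  52  60]]
```

```bash
cat >> h.py <<'E'
def blob(p,X,r,zt,top,edge=9):
    """centroid of points above zt within r of X (iterated), using pixel centroid projected on plane top"""
    C=cloud(p); X=np.array(X[:2],float)
    for _ in range(4):
        d=np.hypot(C[...,0]-X[0],C[...,1]-X[1]); m=(d<r)&(C[...,2]>zt)&(C[...,2]<top+8)
        if m.sum()<4: return None
        X=C[m][:,:2].mean(0)
    return X.round(1),m.sum(),C[m][:,2].mean().round(1)
E
python3 - <<'E'
from h import *
p=snap('top','t3.png'); q=snap('scene','s3.png')
items=dict(white=(390-12,217),red=(399,253),sa=(361.5,253.5),sb=(380.5,251.5))
for k,(u,v) in items.items():
    X=onplane(p,u,v,13); print(k,X.round(1), 'proj scene',np.round(proj(q,X)))
    print('  top',blob(p,X,26,8.5,13),'scene',blob(q,X,26,8.5,13))
for k,X in dict(ring=(641,28),cap=(622,-97)).items():
    r=(22,3,6) if k=='ring' else (20,10,20)
    print(k,blob(p,X,*r),blob(q,X,*r))
im=cv2.imread('pics/t3.png');cv2.imwrite('pics/t3b.png',cv2.resize(im[190:280,340:420],None,fx=6,fy=6,interpolation=cv2.INTER_CUBIC))
im=cv2.imread('pics/s3.png');cv2.imwrite('pics/s3b.png',cv2.resize(im[270:370,290:430],None,fx=5.5,fy=5.5,interpolation=cv2.INTER_CUBIC))
E
```

```text
white [ 623.4 -275.4   13. ] proj scene [380. 310.]
  top (array([ 622.3, -277.9]), np.int64(113), np.float64(12.0)) scene (array([ 623.9, -282. ]), np.int64(257), np.float64(13.2))
red [ 517.  -333.2   13. ] proj scene [367. 358.]
  top (array([ 517.4, -331.3]), np.int64(112), np.float64(11.7)) scene None
sa [ 517.3 -223.2   13. ] proj scene [326. 322.]
  top (array([ 518.5, -229. ]), np.int64(72), np.float64(12.1)) scene (array([ 518.8, -231.6]), np.int64(178), np.float64(12.9))
sb [ 522.3 -279.    13. ] proj scene [348. 338.]
  top (array([ 521. , -282.6]), np.int64(67), np.float64(12.0)) scene (array([ 523.7, -279.6]), np.int64(139), np.float64(12.8))
ring (array([638.4,  15.7]), np.int64(7), np.float64(5.6)) (array([639.1,  26.8]), np.int64(92), np.float64(5.7))
cap None (array([622.3, -95.2]), np.int64(110), np.float64(18.4))
```

View pics/s3b.png

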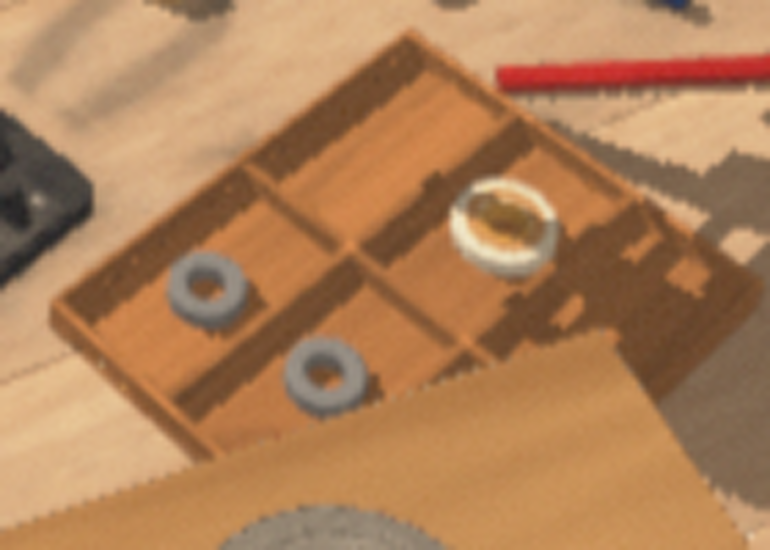

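View pics/t3b.png

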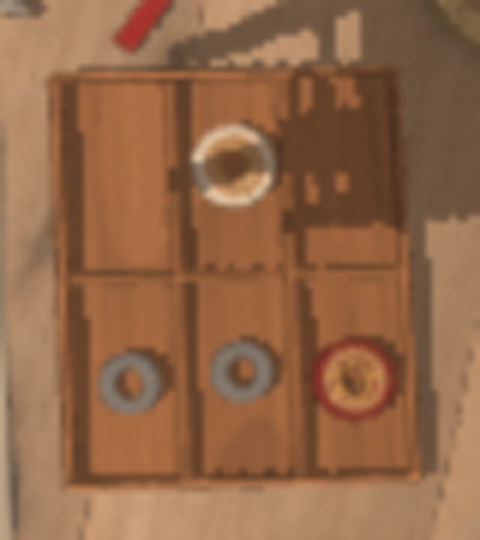

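```bash
python3 - <<'E'
from h import *
p=snap('top'); C=cloud(p); x,y,z=C[...,0],C[...,1],C[...,2]
for a in range(330,640,20):
    print(a,[int(z[(x>=a)&(x<a+20)&(y>=b-20)&(y<b)].max(initial=-99)) for b in range(-260,-560,-20)])
m=(z>160)&(z<180)&(abs(x-594)<25)&(abs(y-340)<25); print('knob',m.sum(),C[m].mean(0).round(1))
q=snap('scene'); C=cloud(q);x,y,z=C[...,0],C[...,1],C[...,2]
m=(z>160)&(z<180)&(abs(x-594)<25)&(abs(y-340)<25); print('knob',m.sum(),C[m].mean(0).round(1))
im=p['image'].astype(int)
import itertools
def circ(img,u,v,r,w=7):
    g=cv2.GaussianBlur(img.astype(np.float32),(0,0),.7)
    gx=cv2.Sobel(g,cv2.CV_32F,1,0);gy=cv2.Sobel(g,cv2.CV_32F,0,1)
    best=[]
    t=np.linspace(0,2*np.pi,72,endpoint=False)
    for du,dv,rr in itertools.product(np.arange(-3,3.1,.25),np.arange(-3,3.1,.25),np.arange(r-1,r+1.1,.25)):
        X=(u+du+rr*np.cos(t)).astype(np.float32)[None];Y=(v+dv+rr*np.sin(t)).astype(np.float32)[None]
        s=cv2.remap(gx,X,Y,1)*np.cos(t)+cv2.remap(gy,X,Y,1)*np.sin(t)
        best.append((abs(s.mean()),u+du,v+dv,rr))
    return max(best)
f=K(p)
def ch(n): return im[...,n]
sat=cv2.cvtColor(p['image'],cv2.COLOR_RGB2HSV)[...,1]
for k,u,v,R,img in [('white',378.7,217.2,20,ch(2)),('red',398.9,252.9,20,ch(1)),('sa',361.4,253.2,15,sat),('sb',380.1,251.4,15,sat),('sa',361.4,253.2,15,ch(0)),('sb',380.1,251.4,15,ch(0))]:
    c=circ(img,u,v,R*f/1300); print(k,[round(float(a),2) for a in c],R*f/1300,onplane(p,c[1],c[2],13).round(1))
E
```

```text
330 [4, 4, 6, 5, 2, 240, 239, 290, 291, 291, 291, 238, 238, 238, 238]
350 [3, 2, 5, 3, 3, 238, 238, 241, 290, 290, 241, 241, 239, 238, 239]
370 [4, 2, 5, 2, 5, 238, 239, 239, 237, 240, 237, 237, 237, 239, 238]
390 [3, 5, 3, 3, 4, 195, 238, 238, 241, 240, 239, 238, 238, 239, 239]
410 [2, 4, 3, 3, 4, 3, 237, 239, 238, 238, 239, 237, 238, 235, 3]
430 [5, 6, 5, 5, 4, 3, 232, 239, 238, 237, 237, 4, 3, 4, 1]
450 [17, 17, 18, 19, 20, 5, 3, 237, 236, 56, 62, 65, 177, 166, 102]
470 [8, 8, 18, 14, 19, 16, 4, 4, 5, 62, 66, 61, 176, 167, 112]
490 [10, 12, 17, 16, 18, 15, 2, 7, 4, 67, 25, 26, 177, 170, 122]
510 [19, 14, 20, 17, 18, 10, 4, 5, 3, 65, 5, 49, 175, 172, 136]
530 [14, 14, 16, 16, 16, 14, 2, 6, 3, 65, 61, 49, 183, 182, 143]
550 [16, 16, 16, 14, 16, 15, 3, 4, 4, 65, 63, 28, 175, 178, 139]
570 [14, 13, 18, 8, 16, 12, 3, 4, 6, 64, 63, 25, 29, 178, 130]
590 [13, 14, 16, 8, 16, 13, 3, 2, 2, 6, 63, 20, 21, 176, 144]
610 [18, 17, 18, 7, 14, 15, 3, 3, 4, 5, 62, 42, 66, 177, 157]
630 [15, 16, 16, 9, 19, 7, 1, 3, 4, 2, 65, 62, 61, 173, 153]
knob 36 [593.3 332.2 166.7]
knob 28 [594.1 329.6 166.5]
white [195.8, 378.2, 217.2, 7.16] 7.164457745527862 [ 622.8 -276.    13. ]
red [77.67, 398.65, 252.65, 6.16] 7.164457745527862 [ 518.1 -332.2   13. ]
sa [273.56, 361.15, 253.45, 5.12] 5.3733433091458975 [ 517.5 -222.2   13. ]
sb [279.9, 379.85, 251.4, 5.12] 5.3733433091458975 [ 522.6 -277.1   13. ]
sa [103.29, 362.4, 252.7, 5.62] 5.3733433091458975 [ 519.6 -225.9   13. ]
sb [94.18, 380.6, 250.9, 5.62] 5.3733433091458975 [ 524.  -279.4   13. ]
```

```bash
python3 -m handwheel '[{"gripper":0.36,"tx":-0.0515,"ty":-0.0093,"tz":0,"rx":0,"ry":0,"rz":0},{"gripper":0.36,"tx":-0.0515,"ty":-0.0093,"tz":0,"rx":0,"ry":0,"rz":0},{"gripper":0.36,"tx":-0.0515,"ty":-0.0093,"tz":0,"rx":0,"ry":0,"rz":0},{"gripper":0.36,"tx":-0.0515,"ty":-0.0093,"tz":0,"rx":0,"ry":0,"rz":0},{"gripper":0.36,"tx":-0.0515,"ty":-0.0093,"tz":0,"rx":0,"ry":0,"rz":0},{"gripper":0.36,"tx":-0.0515,"ty":-0.0093,"tz":0,"rx":0,"ry":0,"rz":0},{"gripper":0.36,"tx":0,"ty":0,"tz":0.05,"rx":0,"ry":0,"rz":8},{"gripper":0.36,"tx":0,"ty":0,"tz":0.05,"rx":0,"ry":0,"rz":0}]'
python3 -m handwheel '[{"gripper":0.36,"tx":0,"ty":0,"tz":0.05,"rx":0,"ry":0,"rz":0},{"gripper":0.36,"tx":0,"ty":0,"tz":0,"rx":0,"ry":0,"rz":0}]'
```

```text
t: 9.02
ee_pos: [520.6, -330.1, 323.9]
orientation: [2.367, 2.063, 0.001]
ft_force: [0.5, -0.0, -0.1]
width: 56.3
t: 9.28
ee_pos: [519.3, -328.4, 271.0]
orientation: [-2.36, -2.062, 0.003]
ft_force: [0.0, 0.7, 0.0]
width: 56.5
```

```bash
python3 -m handwheel '[{"gripper":0.36,"tx":-0.0035,"ty":-0.0008,"tz":0.04,"rx":0,"ry":0,"rz":0},{"gripper":0.36,"tx":0,"ty":0,"tz":0.034,"rx":0,"ry":0,"rz":0},{"gripper":0.36,"tx":0,"ty":0,"tz":0.008,"rx":0,"ry":0,"rz":0},{"gripper":0.36,"tx":0,"ty":0,"tz":0,"rx":0,"ry":0,"rz":0}]'
```

```text
t: 9.78
ee_pos: [519.6, -333.7, 194.1]
orientation: [2.366, 2.065, 0.001]
ft_force: [0.2, -0.6, 0.2]
width: 56.2
```

```bash
python3 -m handwheel '[{"gripper":0.36,"tx":0.001,"ty":0,"tz":0.004,"rx":0,"ry":0,"rz":0},{"gripper":0.36,"tx":0,"ty":0,"tz":0,"rx":0,"ry":0,"rz":0}]'
```

```text
t: 10.02
ee_pos: [519.1, -332.7, 189.8]
orientation: [2.366, 2.064, 0.001]
ft_force: [0.2, 1.2, -0.4]
width: 56.3
```

```bash
python3 -m handwheel '[{"gripper":0.36,"tx":0,"ty":0,"tz":0.001,"rx":0,"ry":0,"rz":0},{"gripper":0.65,"tx":0,"ty":0,"tz":0,"rx":0,"ry":0,"rz":0},{"gripper":0.65,"tx":0,"ty":0,"tz":0,"rx":0,"ry":0,"rz":0},{"gripper":0.65,"tx":0,"ty":0,"tz":0,"rx":0,"ry":0,"rz":0},{"gripper":0.65,"tx":0,"ty":0,"tz":0,"rx":0,"ry":0,"rz":0}]'
```

```text
t: 10.65
ee_pos: [518.8, -332.7, 187.7]
orientation: [2.368, 2.065, -0.0]
ft_force: [0.0, 0.2, 0.4]
width: 39.1
```

```bash
python3 -m handwheel '[{"gripper":0.65,"tx":0,"ty":0,"tz":-0.03,"rx":0,"ry":0,"rz":0},{"gripper":0.65,"tx":0,"ty":0,"tz":-0.05,"rx":0,"ry":0,"rz":0},{"gripper":0.65,"tx":0,"ty":0,"tz":-0.055,"rx":0,"ry":0,"rz":0},{"gripper":0.65,"tx":0,"ty":0,"tz":-0.055,"rx":0,"ry":0,"rz":-8},{"gripper":0.65,"tx":0.06,"ty":-0.002,"tz":0,"rx":0,"ry":0,"rz":0},{"gripper":0.65,"tx":0.06,"ty":-0.002,"tz":0,"rx":0,"ry":0,"rz":0},{"gripper":0.65,"tx":0.06,"ty":-0.002,"tz":0,"rx":0,"ry":0,"rz":0},{"gripper":0.65,"tx":0.06,"ty":-0.002,"tz":0,"rx":0,"ry":0,"rz":0}]'
python3 -m handwheel '[{"gripper":0.65,"tx":0.06,"ty":-0.002,"tz":0,"rx":0,"ry":0,"rz":0},{"gripper":0.65,"tx":0.06,"ty":-0.002,"tz":0,"rx":0,"ry":0,"rz":0},{"gripper":0.65,"tx":0.06,"ty":-0.002,"tz":0,"rx":0,"ry":0,"rz":0},{"gripper":0.65,"tx":0.06,"ty":-0.002,"tz":0,"rx":0,"ry":0,"rz":0},{"gripper":0.65,"tx":0.06,"ty":-0.002,"tz":0,"rx":0,"ry":0,"rz":0},{"gripper":0.65,"tx":0.004,"ty":0,"tz":0,"rx":0,"ry":0,"rz":0},{"gripper":0.65,"tx":0,"ty":0,"tz":0,"rx":0,"ry":0,"rz":0}]'
```

```text
t: 11.65
ee_pos: [509.5, -91.0, 377.8]
orientation: [2.218, 2.224, 0.0]
ft_force: [1.7, 0.7, 0.5]
width: 38.7
t: 12.52
ee_pos: [498.7, 211.2, 377.4]
orientation: [-2.216, -2.226, 0.001]
ft_force: [0.3, 1.1, -0.7]
width: 38.8
```

```bash
python3 -m handwheel '[{"gripper":0.65,"tx":0.0045,"ty":0,"tz":0.04,"rx":0,"ry":0,"rz":0},{"gripper":0.65,"tx":0,"ty":0,"tz":0.04,"rx":0,"ry":0,"rz":0},{"gripper":0.65,"tx":0,"ty":0,"tz":0,"rx":0,"ry":0,"rz":0},{"gripper":0.65,"tx":0,"ty":0,"tz":0,"rx":0,"ry":0,"rz":0}]'
python3 - <<'E'
from h import *
for n in['top','scene']:
    p=snap(n,n+'4.png'); im=cv2.imread(f'pics/{n}4.png')
    print(n,np.round(proj(p,(499,216,102)),1), np.round(proj(p,(499,216,112)),1))
im=cv2.imread('pics/scene4.png');cv2.imwrite('pics/s4a.png',cv2.resize(im[150:240,150:250],None,fx=6.6,fy=6.6,interpolation=cv2.INTER_CUBIC))
im=cv2.imread('pics/top4.png');cv2.imwrite('pics/t4a.png',cv2.resize(im[210:310,150:260],None,fx=6,fy=6,interpolation=cv2.INTER_CUBIC))
E
```

```text
t: 13.02
ee_pos: [499.6, 214.8, 298.7]
orientation: [2.219, 2.223, 0.001]
ft_force: [0.5, 0.3, 0.3]
width: 39.4
top [205.9 262.7] [205.3 262.8]
scene [200.5 196.6] [199.9 193.5]
```

View pics/s4a.png

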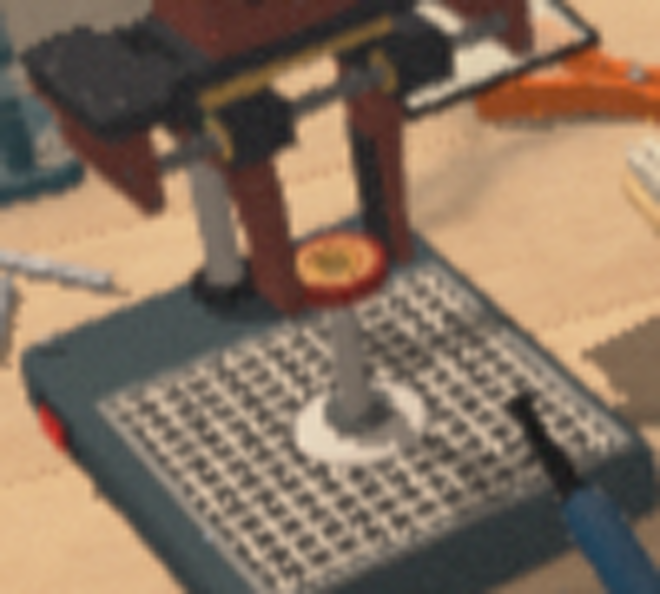

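View pics/t4a.png

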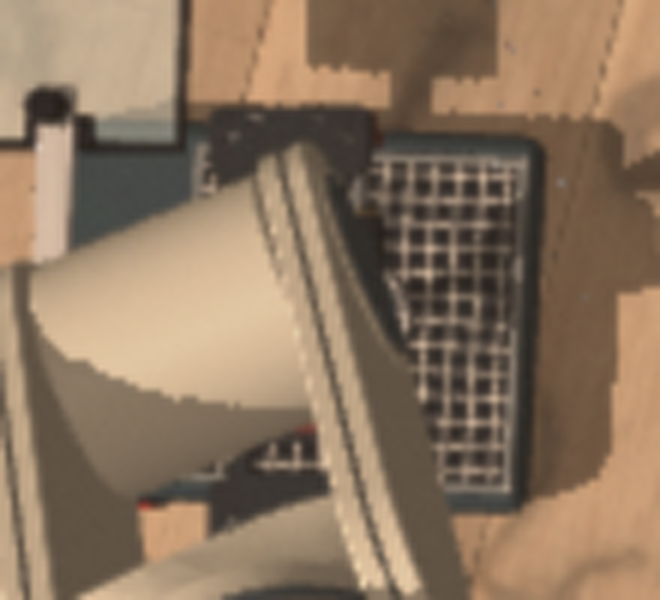

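```bash
python3 - <<'E'
from h import *
q=snap('scene'); s=14; u0,v0=180,170
def draw(fn,out,circs):
    im=cv2.imread('pics/'+fn)[v0:v0+42,u0:u0+50]; b=cv2.resize(im,None,fx=s,fy=s,interpolation=cv2.INTER_CUBIC)
    t=np.linspace(0,2*np.pi,60)
    for (x,y,z,r,col) in circs:
        P=np.array([proj(q,(x+r*np.cos(a),y+r*np.sin(a),z)) for a in t]); P=((P-[u0,v0]+.5)*s).astype(np.int32)
        cv2.polylines(b,[P],True,col,1)
    cv2.imwrite('pics/'+out,b)
X,Y=499.5,216
draw('s2.png','o1.png',[(X,Y,102,2.5,(0,255,0)),(X,Y,97,6,(0,255,0)),(X,Y,53,6,(0,255,0)),(X,Y,53,14,(0,0,255))])
draw('scene4.png','o2.png',[(X,Y,102,2.5,(0,255,0)),(X,Y,53,14,(0,0,255)),(499.6,214.8,124,20,(255,0,0)),(499.6,214.8,124,7.5,(255,0,0)),(499.6,214.8,115,20,(255,255,0))])
E
```

```text
(no output)
```

View pics/o1.png

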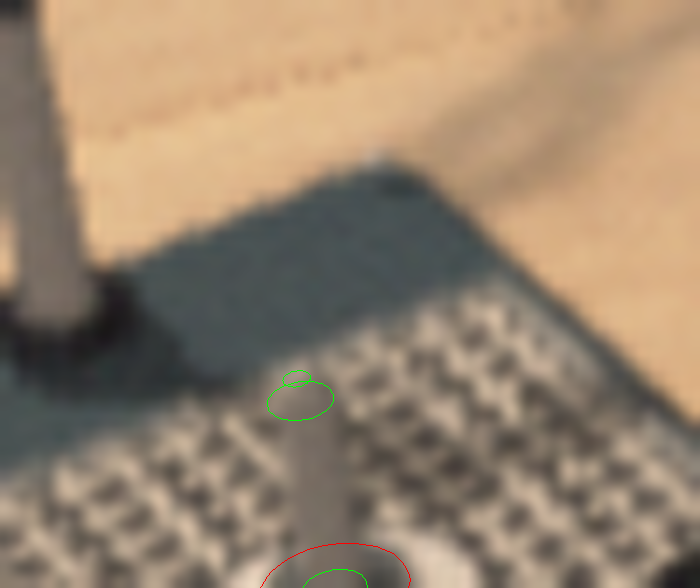

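View pics/o2.png

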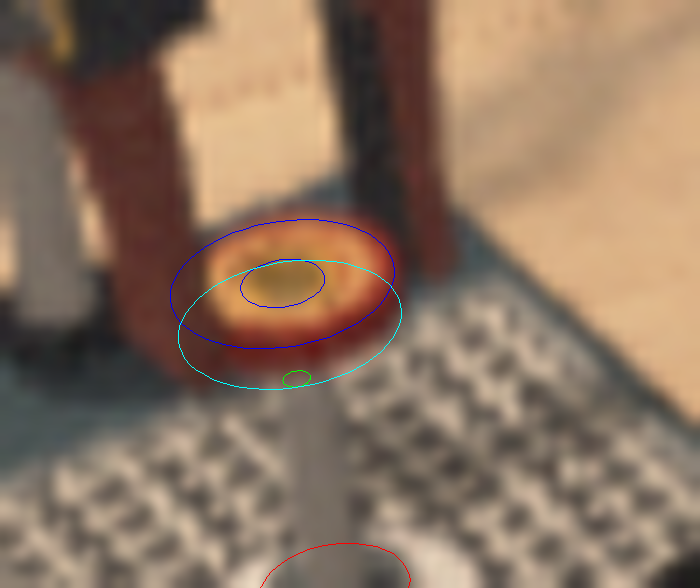

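```bash
python3 - <<'E'
from h import *
q=snap('scene')
s=28; u0,v0=190,190
im=cv2.imread('pics/s2.png')[v0:v0+26,u0:u0+26]; b=cv2.resize(im,None,fx=s,fy=s,interpolation=cv2.INTER_LINEAR)
b=cv2.convertScaleAbs(b,alpha=1.6,beta=-60)
t=np.linspace(0,2*np.pi,60)
for X,Y,col in[(499.5,216,(0,255,0)),(501,214.5,(0,0,255))]:
  for z,r in[(102,2.5),(97,6),(53,14)]:
    P=np.array([proj(q,(X+r*np.cos(a),Y+r*np.sin(a),z)) for a in t]); P=((P-[u0,v0]+.5)*s).astype(np.int32)
    cv2.polylines(b,[P],True,col,1)
cv2.imwrite('pics/o3.png',b[:600])
E
```

```text
(no output)
```

View pics/o3.png

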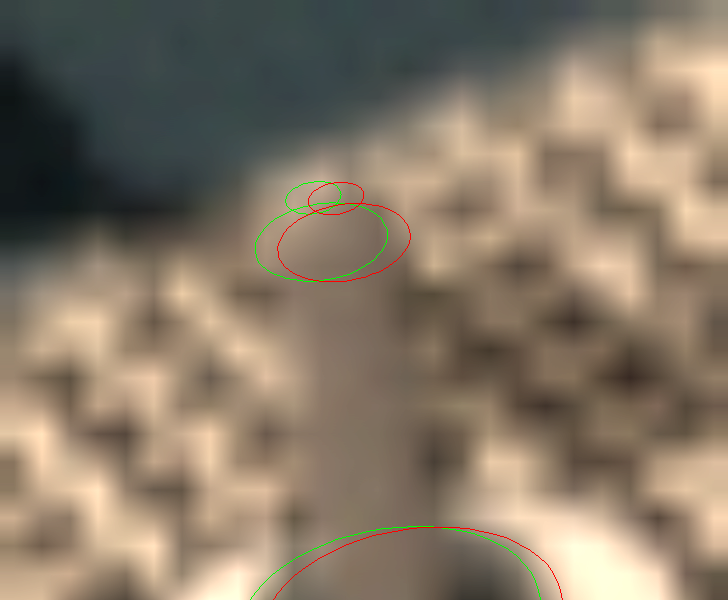

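```bash
python3 -m handwheel '[{"gripper":0.65,"tx":0,"ty":0,"tz":0.01,"rx":0,"ry":0,"rz":0},{"gripper":0.65,"tx":0,"ty":0,"tz":0.006,"rx":0,"ry":0,"rz":0},{"gripper":0.65,"tx":0,"ty":0,"tz":0,"rx":0,"ry":0,"rz":0},{"gripper":0.65,"tx":0,"ty":0,"tz":0,"rx":0,"ry":0,"rz":0}]'
python3 -m handwheel '[{"gripper":0.65,"tx":0,"ty":0,"tz":0.003,"rx":0,"ry":0,"rz":0},{"gripper":0.65,"tx":0,"ty":0,"tz":0.003,"rx":0,"ry":0,"rz":0},{"gripper":0.65,"tx":0,"ty":0,"tz":0,"rx":0,"ry":0,"rz":0},{"gripper":0.65,"tx":0,"ty":0,"tz":0,"rx":0,"ry":0,"rz":0}]'
```

```text
t: 13.72
ee_pos: [499.0, 215.8, 281.5]
orientation: [-2.218, -2.225, 0.0]
ft_force: [-1.3, 1.3, -1.4]
width: 39.2
t: 14.22
ee_pos: [499.4, 216.1, 275.8]
orientation: [2.218, 2.225, 0.003]
ft_force: [3.5, 4.5, -2.2]
width: 38.8
```

```bash
python3 -m handwheel '[{"gripper":0.65,"tx":0.0008,"ty":0.0006,"tz":0.004,"rx":0,"ry":0,"rz":0},{"gripper":0.65,"tx":0,"ty":0,"tz":0,"rx":0,"ry":0,"rz":0},{"gripper":0.65,"tx":0,"ty":0,"tz":0,"rx":0,"ry":0,"rz":0}]'
python3 -m handwheel '[{"gripper":0.65,"tx":0,"ty":0,"tz":0.006,"rx":0,"ry":0,"rz":0},{"gripper":0.65,"tx":0,"ty":0,"tz":0.005,"rx":0,"ry":0,"rz":0},{"gripper":0.65,"tx":0,"ty":0,"tz":0,"rx":0,"ry":0,"rz":0}]'
```

```text
t: 14.6
ee_pos: [499.5, 216.6, 271.4]
orientation: [-2.218, -2.225, 0.0]
ft_force: [2.5, 2.5, -1.4]
width: 38.9
t: 14.98
ee_pos: [499.5, 216.6, 260.1]
orientation: [-2.218, -2.225, 0.001]
ft_force: [2.6, 3.8, -2.7]
width: 38.7
```

```bash
python3 -m handwheel '[{"gripper":0.65,"tx":0.0008,"ty":0.0006,"tz":0.006,"rx":0,"ry":0,"rz":0},{"gripper":0.65,"tx":0,"ty":0,"tz":0.006,"rx":0,"ry":0,"rz":0},{"gripper":0.65,"tx":0,"ty":0,"tz":0.006,"rx":0,"ry":0,"rz":0},{"gripper":0.65,"tx":0,"ty":0,"tz":0.003,"rx":0,"ry":0,"rz":0},{"gripper":0.65,"tx":0,"ty":0,"tz":0,"rx":0,"ry":0,"rz":0},{"gripper":0.65,"tx":0,"ty":0,"tz":0,"rx":0,"ry":0,"rz":0}]'
```

```text
t: 15.72
ee_pos: [500.2, 217.4, 239.8]
orientation: [2.218, 2.225, 0.0]
ft_force: [-0.4, -0.7, 0.1]
width: 38.8
```

```bash
python3 -m handwheel '[{"gripper":0.65,"tx":0,"ty":0,"tz":0.002,"rx":0,"ry":0,"rz":0},{"gripper":0.65,"tx":0,"ty":0,"tz":0,"rx":0,"ry":0,"rz":0},{"gripper":0.4,"tx":0,"ty":0,"tz":0,"rx":0,"ry":0,"rz":0},{"gripper":0.4,"tx":0,"ty":0,"tz":0,"rx":0,"ry":0,"rz":0},{"gripper":0.4,"tx":0,"ty":0,"tz":-0.02,"rx":0,"ry":0,"rz":0},{"gripper":0.4,"tx":0,"ty":0,"tz":-0.06,"rx":0,"ry":0,"rz":0},{"gripper":0.4,"tx":0,"ty":0,"tz":-0.06,"rx":0,"ry":0,"rz":0}]'
python3 - <<'E'
from h import *
im=snap('scene','s5.png')['image'][:,:,::-1]; cv2.imwrite('pics/s5a.png',cv2.resize(im[170:240,160:240],None,fx=8,fy=8,interpolation=cv2.INTER_CUBIC))
E
```

```text
t: 16.6
ee_pos: [499.9, 217.3, 378.9]
orientation: [-2.217, -2.225, 0.002]
ft_force: [1.4, 0.5, -0.4]
width: 52.7
```

View pics/s5a.png

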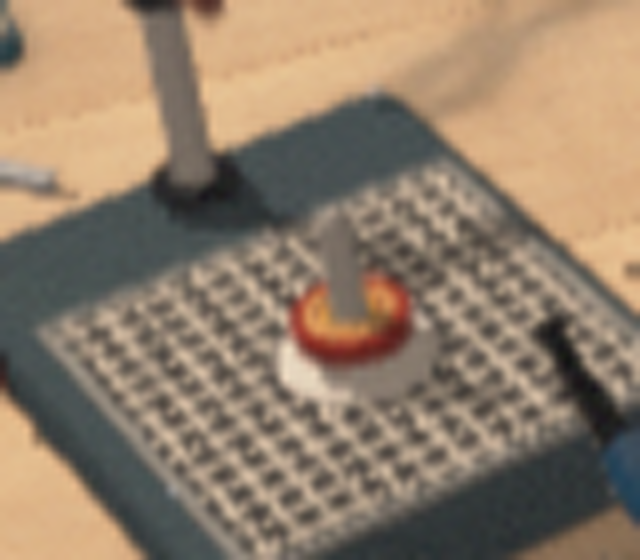

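```bash
python3 - <<'E'
from h import *
q=snap('scene'); p=snap('top')
f=lambda U,V:((U+.5)/5.5-.5+290,(V+.5)/5.5-.5+270)
g=lambda U,V:((U+.5)/6-.5+340,(V+.5)/6-.5+190)
for k,a,b in [('white',(504,222),(235,166)),('sa',(207,285),(131,382)),('sb',(326,370),(243,371)),('red',None,(356,380))]:
    print(k,onplane(q,*f(*a),13).round(1) if a else '',onplane(p,*g(*b),13).round(1))
C=cloud(p);x,y,z=C[...,0],C[...,1],C[...,2]
for b in range(-180,-390,-6):
    m=(abs(y-b)<3)&(x>470)&(x<500); m2=(abs(y-b)<3)&(x>560)&(x<600); print(b,z[m].mean().round(1),z[m2].mean().round(1),end='; ')
E
```

```text
white [ 625.4 -278.1   13. ] [ 622.7 -277.6   13. ]
sa [ 519.6 -223.6   13. ] [ 518.1 -223.    13. ]
sb [ 525.7 -278.    13. ] [ 522.5 -277.8   13. ]
red  [ 517.3 -332.9   13. ]
-180 -0.9 -1.2; -186 -0.4 0.7; -192 9.1 11.0; -198 2.7 2.6; -204 1.2 3.5; -210 2.8 3.3; -216 2.9 3.3; -222 1.6 3.7; -228 2.1 2.7; -234 2.0 2.2; -240 3.1 3.1; -246 7.1 8.0; -252 5.7 4.2; -258 1.9 2.8; -264 3.1 3.8; -270 2.1 2.7; -276 1.8 3.3; -282 1.5 4.6; -288 2.1 3.7; -294 2.2 4.0; -300 4.6 4.8; -306 9.2 10.0; -312 3.7 3.0; -318 2.8 3.8; -324 3.8 2.8; -330 3.3 3.2; -336 3.2 2.9; -342 3.2 2.8; -348 3.1 3.2; -354 3.9 4.8; -360 9.2 10.5; -366 -1.0 -2.2; -372 -2.0 -1.3; -378 -1.8 -1.3; -384 -2.6 -1.4;
```

```bash
python3 -m handwheel '[{"gripper":0.36,"tx":-0.06,"ty":0.015,"tz":0,"rx":0,"ry":0,"rz":0},{"gripper":0.36,"tx":-0.06,"ty":0.015,"tz":0,"rx":0,"ry":0,"rz":0},{"gripper":0.36,"tx":-0.06,"ty":0.015,"tz":0,"rx":0,"ry":0,"rz":0},{"gripper":0.36,"tx":-0.06,"ty":0.015,"tz":0,"rx":0,"ry":0,"rz":0},{"gripper":0.36,"tx":-0.06,"ty":0.015,"tz":0,"rx":0,"ry":0,"rz":0},{"gripper":0.36,"tx":-0.06,"ty":0.015,"tz":0,"rx":0,"ry":0,"rz":0},{"gripper":0.36,"tx":-0.06,"ty":0.015,"tz":0,"rx":0,"ry":0,"rz":0},{"gripper":0.36,"tx":-0.06,"ty":0.015,"tz":0,"rx":0,"ry":0,"rz":0}]'
python3 -m handwheel '[{"gripper":0.36,"tx":-0.015,"ty":0.004,"tz":0.05,"rx":0,"ry":0,"rz":0},{"gripper":0.36,"tx":0,"ty":0,"tz":0.05,"rx":0,"ry":0,"rz":0},{"gripper":0.36,"tx":0,"ty":0,"tz":0.04,"rx":0,"ry":0,"rz":0},{"gripper":0.36,"tx":0,"ty":0,"tz":0,"rx":0,"ry":0,"rz":0},{"gripper":0.36,"tx":0,"ty":0,"tz":0,"rx":0,"ry":0,"rz":0}]'
```

```text
t: 17.75
ee_pos: [621.5, -264.1, 375.4]
orientation: [-2.216, -2.223, 0.002]
ft_force: [1.2, 0.3, 0.4]
width: 55.9
t: 18.38
ee_pos: [626.1, -277.3, 238.0]
orientation: [2.218, 2.225, 0.0]
ft_force: [0.1, -0.1, 2.2]
width: 56.6
```

```bash
python3 -m handwheel '[{"gripper":0.36,"tx":-0.0005,"ty":-0.002,"tz":0.03,"rx":0,"ry":0,"rz":0},{"gripper":0.36,"tx":0,"ty":0,"tz":0.015,"rx":0,"ry":0,"rz":0},{"gripper":0.36,"tx":0,"ty":0,"tz":0.005,"rx":0,"ry":0,"rz":0},{"gripper":0.36,"tx":0,"ty":0,"tz":0,"rx":0,"ry":0,"rz":0},{"gripper":0.36,"tx":0,"ty":0,"tz":0,"rx":0,"ry":0,"rz":0}]'
```

```text
t: 19.0
ee_pos: [624.2, -277.9, 188.7]
orientation: [2.217, 2.224, 0.001]
ft_force: [0.1, 0.5, -0.5]
width: 56.3
```

```bash
python3 -m handwheel '[{"gripper":0.65,"tx":0,"ty":0,"tz":0.001,"rx":0,"ry":0,"rz":0},{"gripper":0.65,"tx":0,"ty":0,"tz":0,"rx":0,"ry":0,"rz":0},{"gripper":0.65,"tx":0,"ty":0,"tz":0,"rx":0,"ry":0,"rz":0},{"gripper":0.65,"tx":0,"ty":0,"tz":0,"rx":0,"ry":0,"rz":0},{"gripper":0.65,"tx":0,"ty":0,"tz":-0.03,"rx":0,"ry":0,"rz":0},{"gripper":0.65,"tx":0,"ty":0,"tz":-0.05,"rx":0,"ry":0,"rz":0},{"gripper":0.65,"tx":0,"ty":0,"tz":-0.055,"rx":0,"ry":0,"rz":0},{"gripper":0.65,"tx":0,"ty":0,"tz":-0.055,"rx":0,"ry":0,"rz":0}]'
python3 -m handwheel '[{"gripper":0.65,"tx":0.06,"ty":-0.015,"tz":0,"rx":0,"ry":0,"rz":0},{"gripper":0.65,"tx":0.06,"ty":-0.015,"tz":0,"rx":0,"ry":0,"rz":0},{"gripper":0.65,"tx":0.06,"ty":-0.015,"tz":0,"rx":0,"ry":0,"rz":0},{"gripper":0.65,"tx":0.06,"ty":-0.015,"tz":0,"rx":0,"ry":0,"rz":0},{"gripper":0.65,"tx":0.06,"ty":-0.015,"tz":0,"rx":0,"ry":0,"rz":0},{"gripper":0.65,"tx":0.06,"ty":-0.015,"tz":0,"rx":0,"ry":0,"rz":0},{"gripper":0.65,"tx":0.06,"ty":-0.015,"tz":0,"rx":0,"ry":0,"rz":0},{"gripper":0.65,"tx":0.06,"ty":-0.015,"tz":0,"rx":0,"ry":0,"rz":0}]'
python3 -m handwheel '[{"gripper":0.65,"tx":0.014,"ty":-0.004,"tz":0.04,"rx":0,"ry":0,"rz":0},{"gripper":0.65,"tx":0,"ty":0,"tz":0.035,"rx":0,"ry":0,"rz":0},{"gripper":0.65,"tx":0,"ty":0,"tz":0,"rx":0,"ry":0,"rz":0},{"gripper":0.65,"tx":0,"ty":0,"tz":0,"rx":0,"ry":0,"rz":0},{"gripper":0.65,"tx":0,"ty":0,"tz":0,"rx":0,"ry":0,"rz":0}]'
```

```text
t: 20.0
ee_pos: [623.5, -277.6, 378.1]
orientation: [-2.217, -2.225, 0.0]
ft_force: [-0.1, 0.2, 0.2]
width: 38.9
t: 21.0
ee_pos: [501.4, 203.7, 376.7]
orientation: [2.218, 2.225, 0.0]
ft_force: [0.7, 0.8, 0.5]
width: 38.8
t: 21.62
ee_pos: [498.9, 215.7, 303.2]
orientation: [2.218, 2.224, 0.004]
ft_force: [0.5, -0.3, -0.0]
width: 38.8
```

```bash
python3 -m handwheel '[{"gripper":0.65,"tx":0.0016,"ty":0.0012,"tz":0.01,"rx":0,"ry":0,"rz":0},{"gripper":0.65,"tx":0,"ty":0,"tz":0.008,"rx":0,"ry":0,"rz":0},{"gripper":0.65,"tx":0,"ty":0,"tz":0.005,"rx":0,"ry":0,"rz":0},{"gripper":0.65,"tx":0,"ty":0,"tz":0.003,"rx":0,"ry":0,"rz":0},{"gripper":0.65,"tx":0,"ty":0,"tz":0,"rx":0,"ry":0,"rz":0},{"gripper":0.65,"tx":0,"ty":0,"tz":0,"rx":0,"ry":0,"rz":0}]'
```

```text
t: 22.38
ee_pos: [499.4, 217.5, 275.8]
orientation: [-2.218, -2.225, -0.0]
ft_force: [0.8, 0.4, -0.6]
width: 38.3
```

```bash
python3 -m handwheel '[{"gripper":0.65,"tx":0,"ty":0.0003,"tz":0.008,"rx":0,"ry":0,"rz":0},{"gripper":0.65,"tx":0,"ty":0,"tz":0.008,"rx":0,"ry":0,"rz":0},{"gripper":0.65,"tx":0,"ty":0,"tz":0.007,"rx":0,"ry":0,"rz":0},{"gripper":0.65,"tx":0,"ty":0,"tz":0.004,"rx":0,"ry":0,"rz":0},{"gripper":0.65,"tx":0,"ty":0,"tz":0,"rx":0,"ry":0,"rz":0},{"gripper":0.65,"tx":0,"ty":0,"tz":0,"rx":0,"ry":0,"rz":0}]'
```

```text
t: 23.12
ee_pos: [499.7, 217.5, 248.8]
orientation: [2.218, 2.225, 0.0]
ft_force: [-0.1, -0.6, -1.2]
width: 38.7
```

Free of contact; settle on red, release, and go for spacer a.

```bash
python3 -m handwheel '[{"gripper":0.65,"tx":0,"ty":0,"tz":0.002,"rx":0,"ry":0,"rz":0},{"gripper":0.65,"tx":0,"ty":0,"tz":0,"rx":0,"ry":0,"rz":0},{"gripper":0.4,"tx":0,"ty":0,"tz":0,"rx":0,"ry":0,"rz":0},{"gripper":0.4,"tx":0,"ty":0,"tz":0,"rx":0,"ry":0,"rz":0},{"gripper":0.4,"tx":0,"ty":0,"tz":-0.02,"rx":0,"ry":0,"rz":0},{"gripper":0.4,"tx":0,"ty":0,"tz":-0.055,"rx":0,"ry":0,"rz":0},{"gripper":0.45,"tx":0,"ty":0,"tz":-0.055,"rx":0,"ry":0,"rz":0}]'
python3 -m handwheel '[{"gripper":0.45,"tx":-0.06,"ty":0.003,"tz":0,"rx":0,"ry":0,"rz":0},{"gripper":0.45,"tx":-0.06,"ty":0.003,"tz":0,"rx":0,"ry":0,"rz":0},{"gripper":0.45,"tx":-0.06,"ty":0.003,"tz":0,"rx":0,"ry":0,"rz":0},{"gripper":0.45,"tx":-0.06,"ty":0.003,"tz":0,"rx":0,"ry":0,"rz":0},{"gripper":0.45,"tx":-0.06,"ty":0.003,"tz":0,"rx":0,"ry":0,"rz":0},{"gripper":0.45,"tx":-0.06,"ty":0.003,"tz":0,"rx":0,"ry":0,"rz":0},{"gripper":0.45,"tx":-0.06,"ty":0.001,"tz":0,"rx":0,"ry":0,"rz":0},{"gripper":0.45,"tx":-0.02,"ty":0,"tz":0.04,"rx":0,"ry":0,"rz":0}]'
python3 - <<'E'
from h import *
q=snap('scene','s6.png');im=q['image'][:,:,::-1]; a=cv2.resize(im[170:240,160:240],None,fx=5,fy=5,interpolation=cv2.INTER_CUBIC)
b=cv2.resize(im[270:370,290:430],None,fx=3.5,fy=3.5,interpolation=cv2.INTER_CUBIC)[:350,:400]
cv2.imwrite('pics/s6a.png',np.hstack([a,b]))
E
python3 -m handwheel '[{"gripper":0.45,"tx":0,"ty":0,"tz":0.05,"rx":0,"ry":0,"rz":0},{"gripper":0.45,"tx":0,"ty":0,"tz":0.04,"rx":0,"ry":0,"rz":0},{"gripper":0.45,"tx":0,"ty":0,"tz":0,"rx":0,"ry":0,"rz":0},{"gripper":0.45,"tx":0,"ty":0,"tz":0,"rx":0,"ry":0,"rz":0}]'
```

```text
t: 24.0
ee_pos: [499.5, 217.4, 377.8]
orientation: [-2.218, -2.225, 0.002]
ft_force: [1.2, 0.3, -0.1]
width: 48.8
t: 25.0
ee_pos: [521.2, -226.2, 339.0]
orientation: [2.216, 2.216, 0.004]
ft_force: [-0.3, -0.1, -0.9]
width: 48.0
t: 25.55
ee_pos: [520.7, -222.3, 248.0]
orientation: [2.217, 2.225, 0.001]
ft_force: [0.7, 0.4, -0.2]
width: 48.2
```

View pics/s6a.png

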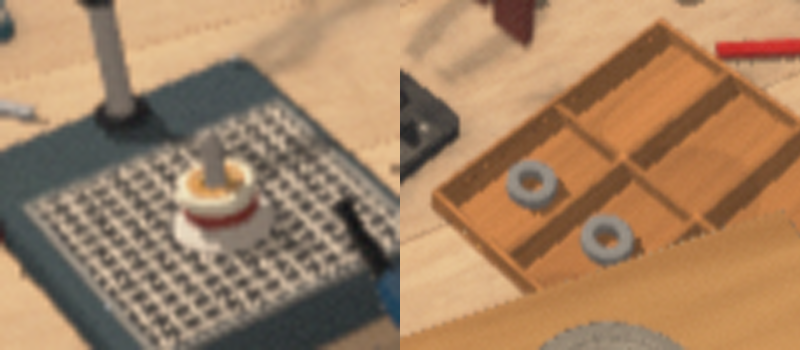

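```bash
python3 -m handwheel '[{"gripper":0.45,"tx":-0.001,"ty":-0.0015,"tz":0.035,"rx":0,"ry":0,"rz":0},{"gripper":0.45,"tx":0,"ty":0,"tz":0.018,"rx":0,"ry":0,"rz":0},{"gripper":0.45,"tx":0,"ty":0,"tz":0.006,"rx":0,"ry":0,"rz":0},{"gripper":0.45,"tx":0,"ty":0,"tz":0,"rx":0,"ry":0,"rz":0},{"gripper":0.45,"tx":0,"ty":0,"tz":0,"rx":0,"ry":0,"rz":0}]'
```

```text
t: 26.18
ee_pos: [519.0, -223.6, 188.5]
orientation: [2.217, 2.224, 0.001]
ft_force: [-0.5, 0.7, 0.3]
width: 48.4
```

```bash
python3 -m handwheel '[{"gripper":0.76,"tx":0,"ty":0,"tz":0.001,"rx":0,"ry":0,"rz":0},{"gripper":0.76,"tx":0,"ty":0,"tz":0,"rx":0,"ry":0,"rz":0},{"gripper":0.76,"tx":0,"ty":0,"tz":0,"rx":0,"ry":0,"rz":0},{"gripper":0.76,"tx":0,"ty":0,"tz":0,"rx":0,"ry":0,"rz":0},{"gripper":0.76,"tx":0,"ty":0,"tz":-0.03,"rx":0,"ry":0,"rz":0},{"gripper":0.76,"tx":0,"ty":0,"tz":-0.05,"rx":0,"ry":0,"rz":0},{"gripper":0.76,"tx":0,"ty":0,"tz":-0.055,"rx":0,"ry":0,"rz":0},{"gripper":0.76,"tx":0,"ty":0,"tz":-0.055,"rx":0,"ry":0,"rz":0}]'
python3 -m handwheel '[{"gripper":0.76,"tx":0.06,"ty":-0.0025,"tz":0,"rx":0,"ry":0,"rz":0},{"gripper":0.76,"tx":0.06,"ty":-0.0025,"tz":0,"rx":0,"ry":0,"rz":0},{"gripper":0.76,"tx":0.06,"ty":-0.0025,"tz":0,"rx":0,"ry":0,"rz":0},{"gripper":0.76,"tx":0.06,"ty":-0.0025,"tz":0,"rx":0,"ry":0,"rz":0},{"gripper":0.76,"tx":0.06,"ty":-0.0025,"tz":0,"rx":0,"ry":0,"rz":0},{"gripper":0.76,"tx":0.06,"ty":-0.0025,"tz":0,"rx":0,"ry":0,"rz":0},{"gripper":0.76,"tx":0.06,"ty":-0.003,"tz":0,"rx":0,"ry":0,"rz":0},{"gripper":0.76,"tx":0.021,"ty":-0.001,"tz":0,"rx":0,"ry":0,"rz":0}]'
python3 -m handwheel '[{"gripper":0.76,"tx":0,"ty":0,"tz":0.04,"rx":0,"ry":0,"rz":0},{"gripper":0.76,"tx":0,"ty":0,"tz":0.035,"rx":0,"ry":0,"rz":0},{"gripper":0.76,"tx":0,"ty":0,"tz":0,"rx":0,"ry":0,"rz":0},{"gripper":0.76,"tx":0,"ty":0,"tz":0,"rx":0,"ry":0,"rz":0}]'
```

```text
t: 27.18
ee_pos: [518.3, -223.4, 378.2]
orientation: [-2.217, -2.225, 0.0]
ft_force: [1.4, -0.7, -0.6]
width: 28.3
t: 28.18
ee_pos: [497.6, 220.2, 376.6]
orientation: [-2.214, -2.229, -0.0]
ft_force: [-0.5, -1.0, -0.3]
width: 28.4
t: 28.68
ee_pos: [498.7, 217.1, 302.6]
orientation: [2.218, 2.224, 0.001]
ft_force: [0.2, 0.2, 1.4]
width: 28.2
```

```bash
python3 -m handwheel '[{"gripper":0.76,"tx":0.0003,"ty":0.001,"tz":0.01,"rx":0,"ry":0,"rz":0},{"gripper":0.76,"tx":0,"ty":0,"tz":0.008,"rx":0,"ry":0,"rz":0},{"gripper":0.76,"tx":0,"ty":0,"tz":0.005,"rx":0,"ry":0,"rz":0},{"gripper":0.76,"tx":0,"ty":0,"tz":0.003,"rx":0,"ry":0,"rz":0},{"gripper":0.76,"tx":0,"ty":0,"tz":0,"rx":0,"ry":0,"rz":0},{"gripper":0.76,"tx":0,"ty":0,"tz":0,"rx":0,"ry":0,"rz":0}]'
```

```text
t: 29.42
ee_pos: [499.2, 217.8, 275.8]
orientation: [2.218, 2.225, 0.0]
ft_force: [0.2, -0.8, -0.9]
width: 28.4
```

```bash
python3 -m handwheel '[{"gripper":0.76,"tx":0,"ty":0.0003,"tz":0.008,"rx":0,"ry":0,"rz":0},{"gripper":0.76,"tx":0,"ty":0,"tz":0.008,"rx":0,"ry":0,"rz":0},{"gripper":0.76,"tx":0,"ty":0,"tz":0.003,"rx":0,"ry":0,"rz":0},{"gripper":0.76,"tx":0,"ty":0,"tz":0,"rx":0,"ry":0,"rz":0},{"gripper":0.76,"tx":0,"ty":0,"tz":0,"rx":0,"ry":0,"rz":0}]'
```

```text
t: 30.05
ee_pos: [499.5, 217.8, 256.7]
orientation: [2.218, 2.225, 0.0]
ft_force: [0.5, -0.6, 0.1]
width: 28.5
```

Release, return for spacer b at (524, -278).

```bash
python3 -m handwheel '[{"gripper":0.76,"tx":0,"ty":0,"tz":0.001,"rx":0,"ry":0,"rz":0},{"gripper":0.76,"tx":0,"ty":0,"tz":0,"rx":0,"ry":0,"rz":0},{"gripper":0.5,"tx":0,"ty":0,"tz":0,"rx":0,"ry":0,"rz":0},{"gripper":0.5,"tx":0,"ty":0,"tz":0,"rx":0,"ry":0,"rz":0},{"gripper":0.45,"tx":0,"ty":0,"tz":-0.02,"rx":0,"ry":0,"rz":0},{"gripper":0.45,"tx":0,"ty":0,"tz":-0.05,"rx":0,"ry":0,"rz":0},{"gripper":0.45,"tx":0,"ty":0,"tz":-0.05,"rx":0,"ry":0,"rz":0}]'
python3 -m handwheel '[{"gripper":0.45,"tx":-0.06,"ty":0.003,"tz":0,"rx":0,"ry":0,"rz":0},{"gripper":0.45,"tx":-0.06,"ty":0.003,"tz":0,"rx":0,"ry":0,"rz":0},{"gripper":0.45,"tx":-0.06,"ty":0.003,"tz":0,"rx":0,"ry":0,"rz":0},{"gripper":0.45,"tx":-0.06,"ty":0.003,"tz":0,"rx":0,"ry":0,"rz":0},{"gripper":0.45,"tx":-0.06,"ty":0.003,"tz":0,"rx":0,"ry":0,"rz":0},{"gripper":0.45,"tx":-0.06,"ty":0.003,"tz":0,"rx":0,"ry":0,"rz":0},{"gripper":0.45,"tx":-0.06,"ty":0.003,"tz":0,"rx":0,"ry":0,"rz":0},{"gripper":0.45,"tx":-0.06,"ty":0.003,"tz":0,"rx":0,"ry":0,"rz":0}]'
python3 - <<'E'
from h import *
q=snap('scene','s7.png');im=q['image'][:,:,::-1]; a=cv2.resize(im[170:240,160:240],None,fx=5,fy=5,interpolation=cv2.INTER_CUBIC)
b=cv2.resize(im[220:290,270:350],None,fx=5,fy=5,interpolation=cv2.INTER_CUBIC)
cv2.imwrite('pics/s7a.png',np.hstack([a,b]))
E
python3 -m handwheel '[{"gripper":0.45,"tx":-0.015,"ty":0,"tz":0.05,"rx":0,"ry":0,"rz":0},{"gripper":0.45,"tx":0,"ty":0,"tz":0.05,"rx":0,"ry":0,"rz":0},{"gripper":0.45,"tx":0,"ty":0,"tz":0.02,"rx":0,"ry":0,"rz":0},{"gripper":0.45,"tx":0,"ty":0,"tz":0,"rx":0,"ry":0,"rz":0},{"gripper":0.45,"tx":0,"ty":0,"tz":0,"rx":0,"ry":0,"rz":0}]'
```

```text
t: 30.92
ee_pos: [499.3, 217.7, 376.7]
orientation: [-2.218, -2.225, 0.002]
ft_force: [0.7, 0.4, -0.7]
width: 48.1
t: 31.92
ee_pos: [524.8, -264.2, 375.9]
orientation: [2.218, 2.225, 0.0]
ft_force: [0.1, 1.1, 0.2]
width: 48.5
t: 32.6
ee_pos: [526.0, -277.2, 257.4]
orientation: [2.215, 2.224, 0.001]
ft_force: [0.8, -0.3, 0.1]
width: 48.2
```

View pics/s7a.png

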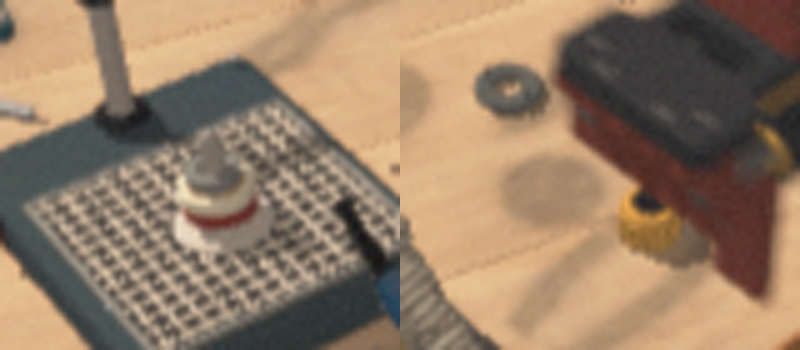

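```bash
python3 -m handwheel '[{"gripper":0.45,"tx":-0.0006,"ty":-0.002,"tz":0.04,"rx":0,"ry":0,"rz":0},{"gripper":0.45,"tx":0,"ty":0,"tz":0.023,"rx":0,"ry":0,"rz":0},{"gripper":0.45,"tx":0,"ty":0,"tz":0.005,"rx":0,"ry":0,"rz":0},{"gripper":0.45,"tx":0,"ty":0,"tz":0,"rx":0,"ry":0,"rz":0},{"gripper":0.45,"tx":0,"ty":0,"tz":0,"rx":0,"ry":0,"rz":0}]'
```

```text
t: 33.22
ee_pos: [523.8, -278.0, 189.2]
orientation: [2.216, 2.224, 0.001]
ft_force: [0.9, 0.1, 0.8]
width: 48.2
```

```bash
python3 -m handwheel '[{"gripper":0.76,"tx":0,"ty":0,"tz":0.001,"rx":0,"ry":0,"rz":0},{"gripper":0.76,"tx":0,"ty":0,"tz":0,"rx":0,"ry":0,"rz":0},{"gripper":0.76,"tx":0,"ty":0,"tz":0,"rx":0,"ry":0,"rz":0},{"gripper":0.76,"tx":0,"ty":0,"tz":0,"rx":0,"ry":0,"rz":0},{"gripper":0.76,"tx":0,"ty":0,"tz":-0.03,"rx":0,"ry":0,"rz":0},{"gripper":0.76,"tx":0,"ty":0,"tz":-0.05,"rx":0,"ry":0,"rz":0},{"gripper":0.76,"tx":0,"ty":0,"tz":-0.055,"rx":0,"ry":0,"rz":0},{"gripper":0.76,"tx":0,"ty":0,"tz":-0.055,"rx":0,"ry":0,"rz":0}]'
python3 -m handwheel '[{"gripper":0.76,"tx":0.06,"ty":-0.003,"tz":0,"rx":0,"ry":0,"rz":0},{"gripper":0.76,"tx":0.06,"ty":-0.003,"tz":0,"rx":0,"ry":0,"rz":0},{"gripper":0.76,"tx":0.06,"ty":-0.003,"tz":0,"rx":0,"ry":0,"rz":0},{"gripper":0.76,"tx":0.06,"ty":-0.003,"tz":0,"rx":0,"ry":0,"rz":0},{"gripper":0.76,"tx":0.06,"ty":-0.003,"tz":0,"rx":0,"ry":0,"rz":0},{"gripper":0.76,"tx":0.06,"ty":-0.003,"tz":0,"rx":0,"ry":0,"rz":0},{"gripper":0.76,"tx":0.06,"ty":-0.003,"tz":0,"rx":0,"ry":0,"rz":0},{"gripper":0.76,"tx":0.06,"ty":-0.003,"tz":0,"rx":0,"ry":0,"rz":0}]'
python3 -m handwheel '[{"gripper":0.76,"tx":0.0155,"ty":0,"tz":0.04,"rx":0,"ry":0,"rz":0},{"gripper":0.76,"tx":0,"ty":0,"tz":0.035,"rx":0,"ry":0,"rz":0},{"gripper":0.76,"tx":0,"ty":0,"tz":0,"rx":0,"ry":0,"rz":0},{"gripper":0.76,"tx":0,"ty":0,"tz":0,"rx":0,"ry":0,"rz":0}]'
```

```text
t: 34.22
ee_pos: [522.8, -277.6, 378.0]
orientation: [-2.217, -2.225, 0.0]
ft_force: [0.9, 0.5, -0.6]
width: 28.7
t: 35.22
ee_pos: [497.0, 204.1, 376.6]
orientation: [2.218, 2.225, -0.0]
ft_force: [1.2, 0.1, -0.5]
width: 28.8
t: 35.72
ee_pos: [497.9, 217.6, 302.5]
orientation: [2.218, 2.224, 0.001]
ft_force: [0.3, -0.2, 1.1]
width: 29.0
```

```bash
python3 -m handwheel '[{"gripper":0.76,"tx":0,"ty":0.0018,"tz":0.01,"rx":0,"ry":0,"rz":0},{"gripper":0.76,"tx":0,"ty":0,"tz":0.008,"rx":0,"ry":0,"rz":0},{"gripper":0.76,"tx":0,"ty":0,"tz":0.005,"rx":0,"ry":0,"rz":0},{"gripper":0.76,"tx":0,"ty":0,"tz":0.003,"rx":0,"ry":0,"rz":0},{"gripper":0.76,"tx":0,"ty":0,"tz":0,"rx":0,"ry":0,"rz":0},{"gripper":0.76,"tx":0,"ty":0,"tz":0,"rx":0,"ry":0,"rz":0}]'
python3 -m handwheel '[{"gripper":0.76,"tx":0,"ty":0,"tz":0.005,"rx":0,"ry":0,"rz":0},{"gripper":0.76,"tx":0,"ty":0,"tz":0.005,"rx":0,"ry":0,"rz":0},{"gripper":0.76,"tx":0,"ty":0,"tz":0,"rx":0,"ry":0,"rz":0},{"gripper":0.76,"tx":0,"ty":0,"tz":0,"rx":0,"ry":0,"rz":0}]'
```

```text
t: 36.48
ee_pos: [499.3, 217.7, 275.8]
orientation: [2.218, 2.225, 0.0]
ft_force: [-0.4, -0.0, -0.3]
width: 28.7
t: 36.98
ee_pos: [499.3, 217.6, 265.6]
orientation: [-2.218, -2.225, 0.0]
ft_force: [0.3, -0.3, -0.6]
width: 28.9
```

Release, rise, move towards the ring and re-locate ring and cap (they may have been knocked).

```bash
python3 -m handwheel '[{"gripper":0.76,"tx":0,"ty":0,"tz":0.001,"rx":0,"ry":0,"rz":0},{"gripper":0.76,"tx":0,"ty":0,"tz":0,"rx":0,"ry":0,"rz":0},{"gripper":0.5,"tx":0,"ty":0,"tz":0,"rx":0,"ry":0,"rz":0},{"gripper":0.5,"tx":0,"ty":0,"tz":0,"rx":0,"ry":0,"rz":0},{"gripper":0.36,"tx":0,"ty":0,"tz":-0.02,"rx":0,"ry":0,"rz":0},{"gripper":0.36,"tx":0,"ty":0,"tz":-0.05,"rx":0,"ry":0,"rz":0},{"gripper":0.36,"tx":0,"ty":0,"tz":-0.06,"rx":0,"ry":0,"rz":0}]'
python3 -m handwheel '[{"gripper":0.36,"tx":-0.06,"ty":-0.015,"tz":0,"rx":0,"ry":0,"rz":0},{"gripper":0.36,"tx":-0.06,"ty":-0.015,"tz":0,"rx":0,"ry":0,"rz":0}]'
python3 - <<'E'
from h import *
q=snap('scene','s8.png');p=snap('top','t8.png')
im=q['image'][:,:,::-1]; a=cv2.resize(im[170:240,160:240],None,fx=5,fy=5,interpolation=cv2.INTER_CUBIC)
b=cv2.resize(im[220:290,270:350],None,fx=5,fy=5,interpolation=cv2.INTER_CUBIC)
cv2.imwrite('pics/s8a.png',np.hstack([a,b]))
im=p['image'][:,:,::-1];cv2.imwrite('pics/t8a.png',cv2.resize(im[180:250,240:340],None,fx=7,fy=7,interpolation=cv2.INTER_CUBIC))
E
```

```text
t: 37.85
ee_pos: [498.9, 217.5, 395.2]
orientation: [-2.217, -2.224, 0.004]
ft_force: [0.8, -0.1, -0.8]
width: 56.0
t: 38.1
ee_pos: [469.3, 96.7, 395.7]
orientation: [2.214, 2.226, 0.003]
ft_force: [1.2, -0.9, 1.0]
width: 56.4
```

View pics/s8a.png

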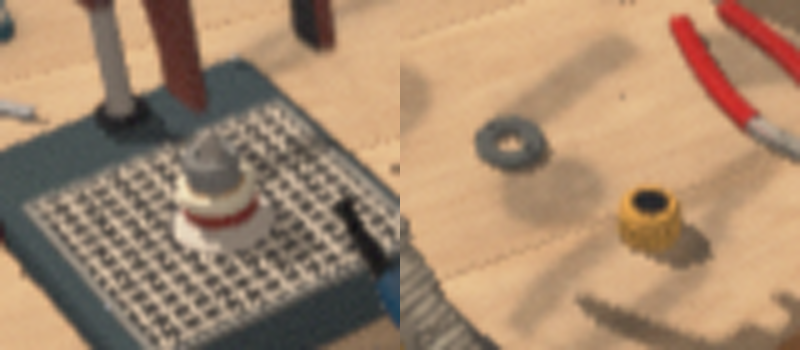

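View pics/t8a.png

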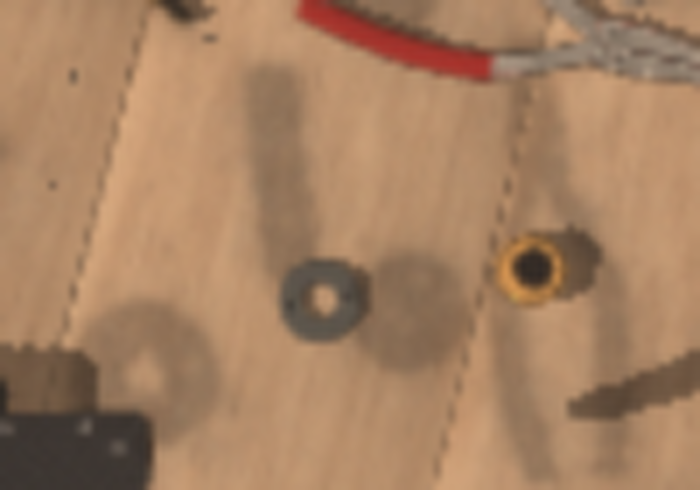

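```bash
python3 - <<'E'
from h import *
q=snap('scene');p=snap('top')
f=lambda U,V:((U+.5)/5-.5+270,(V+.5)/5-.5+220)
g=lambda U,V:((U+.5)/7-.5+240,(V+.5)/7-.5+180)
print('ring',onplane(q,*f(110,142),6),onplane(p,*g(323,299),6))
print('cap',onplane(q,*f(250,203),20),onplane(p,*g(532,267),20))
E
```

```text
ring [613.48265031  -4.67591336   6.        ] [612.34722085  -3.67114855   6.        ]
cap [625.93738593 -91.65311446  20.        ] [623.4318647 -90.7929736  20.       ]
```

```bash
python3 -m handwheel '[{"gripper":0.36,"tx":-0.0335,"ty":0.0475,"tz":0,"rx":0,"ry":0,"rz":0},{"gripper":0.36,"tx":-0.0335,"ty":0.0475,"tz":0,"rx":0,"ry":0,"rz":0},{"gripper":0.36,"tx":-0.0335,"ty":0.0475,"tz":0.01,"rx":0,"ry":0,"rz":0},{"gripper":0.36,"tx":0,"ty":0,"tz":0.05,"rx":0,"ry":0,"rz":0},{"gripper":0.36,"tx":0,"ty":0,"tz":0.05,"rx":0,"ry":0,"rz":0},{"gripper":0.36,"tx":0,"ty":0,"tz":0.05,"rx":0,"ry":0,"rz":0},{"gripper":0.36,"tx":0,"ty":0,"tz":0,"rx":0,"ry":0,"rz":0},{"gripper":0.36,"tx":0,"ty":0,"tz":0,"rx":0,"ry":0,"rz":0}]'
```

```text
t: 39.3
ee_pos: [613.6, -1.6, 235.9]
orientation: [2.216, 2.225, 0.002]
ft_force: [0.1, -0.1, 0.1]
width: 56.0
```

```bash
python3 -m handwheel '[{"gripper":0.36,"tx":-0.0025,"ty":-0.0007,"tz":0.03,"rx":0,"ry":0,"rz":0},{"gripper":0.36,"tx":0,"ty":0,"tz":0.015,"rx":0,"ry":0,"rz":0},{"gripper":0.36,"tx":0,"ty":0,"tz":0.004,"rx":0,"ry":0,"rz":0},{"gripper":0.36,"tx":0,"ty":0,"tz":0,"rx":0,"ry":0,"rz":0},{"gripper":0.36,"tx":0,"ty":0,"tz":0,"rx":0,"ry":0,"rz":0}]'
```

```text
t: 39.92
ee_pos: [612.2, -4.9, 186.6]
orientation: [2.217, 2.224, 0.002]
ft_force: [0.9, -0.1, -0.3]
width: 56.2
```

```bash
python3 -m handwheel '[{"gripper":0.36,"tx":0.0006,"ty":0,"tz":0.0025,"rx":0,"ry":0,"rz":0},{"gripper":0.36,"tx":0,"ty":0,"tz":0,"rx":0,"ry":0,"rz":0},{"gripper":0.7,"tx":0,"ty":0,"tz":0,"rx":0,"ry":0,"rz":0},{"gripper":0.7,"tx":0,"ty":0,"tz":0,"rx":0,"ry":0,"rz":0},{"gripper":0.7,"tx":0,"ty":0,"tz":0,"rx":0,"ry":0,"rz":0},{"gripper":0.7,"tx":0,"ty":0,"tz":0,"rx":0,"ry":0,"rz":0}]'
```

```text
t: 40.67
ee_pos: [611.8, -4.4, 183.2]
orientation: [2.218, 2.225, 0.0]
ft_force: [0.3, 0.6, -0.3]
width: 34.3
```

```bash
python3 -m handwheel '[{"gripper":0.7,"tx":0,"ty":0,"tz":-0.03,"rx":0,"ry":0,"rz":0},{"gripper":0.7,"tx":0,"ty":0,"tz":-0.055,"rx":0,"ry":0,"rz":0},{"gripper":0.7,"tx":0,"ty":0,"tz":-0.055,"rx":0,"ry":0,"rz":0},{"gripper":0.7,"tx":0,"ty":0,"tz":-0.055,"rx":0,"ry":0,"rz":0},{"gripper":0.7,"tx":0.055,"ty":-0.028,"tz":0,"rx":0,"ry":0,"rz":0},{"gripper":0.7,"tx":0.055,"ty":-0.028,"tz":0,"rx":0,"ry":0,"rz":0},{"gripper":0.7,"tx":0.055,"ty":-0.028,"tz":0,"rx":0,"ry":0,"rz":0},{"gripper":0.7,"tx":0.055,"ty":-0.028,"tz":0,"rx":0,"ry":0,"rz":0}]'
python3 -m handwheel '[{"gripper":0.7,"tx":0,"ty":0,"tz":0.04,"rx":0,"ry":0,"rz":0},{"gripper":0.7,"tx":0,"ty":0,"tz":0.035,"rx":0,"ry":0,"rz":0},{"gripper":0.7,"tx":0,"ty":0,"tz":0,"rx":0,"ry":0,"rz":0},{"gripper":0.7,"tx":0,"ty":0,"tz":0,"rx":0,"ry":0,"rz":0}]'
```

```text
t: 41.68
ee_pos: [497.9, 216.7, 378.4]
orientation: [2.218, 2.225, 0.001]
ft_force: [-0.1, 0.7, -0.1]
width: 34.1
t: 42.18
ee_pos: [499.6, 215.3, 304.1]
orientation: [2.218, 2.224, 0.001]
ft_force: [-0.4, 0.5, 0.2]
width: 34.2
```

```bash
python3 -m handwheel '[{"gripper":0.7,"tx":0.0023,"ty":0,"tz":0.012,"rx":0,"ry":0,"rz":0},{"gripper":0.7,"tx":0,"ty":0,"tz":0.008,"rx":0,"ry":0,"rz":0},{"gripper":0.7,"tx":0,"ty":0,"tz":0.004,"rx":0,"ry":0,"rz":0},{"gripper":0.7,"tx":0,"ty":0,"tz":0,"rx":0,"ry":0,"rz":0},{"gripper":0.7,"tx":0,"ty":0,"tz":0,"rx":0,"ry":0,"rz":0}]'
python3 -m handwheel '[{"gripper":0.7,"tx":0,"ty":0,"tz":0.003,"rx":0,"ry":0,"rz":0},{"gripper":0.7,"tx":0,"ty":0,"tz":0.002,"rx":0,"ry":0,"rz":0},{"gripper":0.7,"tx":0,"ty":0,"tz":0,"rx":0,"ry":0,"rz":0},{"gripper":0.7,"tx":0,"ty":0,"tz":0,"rx":0,"ry":0,"rz":0}]'
```

```text
t: 42.8
ee_pos: [499.2, 217.4, 279.2]
orientation: [2.218, 2.225, -0.0]
ft_force: [1.0, -1.8, -2.1]
width: 34.3
t: 43.3
ee_pos: [499.3, 217.5, 274.3]
orientation: [2.217, 2.225, 0.001]
ft_force: [3.5, -3.3, -0.6]
width: 34.2
```

```bash
python3 -m handwheel '[{"gripper":0.7,"tx":-0.0008,"ty":0.0005,"tz":0.001,"rx":0,"ry":0,"rz":0},{"gripper":0.7,"tx":0,"ty":0,"tz":0,"rx":0,"ry":0,"rz":0},{"gripper":0.7,"tx":0,"ty":0,"tz":0,"rx":0,"ry":0,"rz":0}]'
```

```text
t: 43.68
ee_pos: [499.4, 216.9, 273.0]
orientation: [-2.217, -2.225, 0.001]
ft_force: [0.7, 0.8, -0.5]
width: 34.2
```

```bash
python3 -m handwheel '[{"gripper":0.45,"tx":0,"ty":0,"tz":0,"rx":0,"ry":0,"rz":0},{"gripper":0.45,"tx":0,"ty":0,"tz":0,"rx":0,"ry":0,"rz":0},{"gripper":0.45,"tx":0,"ty":0,"tz":-0.02,"rx":0,"ry":0,"rz":0},{"gripper":0.45,"tx":0,"ty":0,"tz":-0.05,"rx":0,"ry":0,"rz":0},{"gripper":0.45,"tx":0,"ty":0,"tz":-0.04,"rx":0,"ry":0,"rz":0},{"gripper":0.4,"tx":-0.05,"ty":0,"tz":0,"rx":0,"ry":0,"rz":0},{"gripper":0.4,"tx":-0.05,"ty":0,"tz":0,"rx":0,"ry":0,"rz":0}]'
python3 - <<'E'
from h import *
q=snap('scene','s9.png');p=snap('top','t9.png')
im=q['image'][:,:,::-1]; a=cv2.resize(im[170:240,160:240],None,fx=5,fy=5,interpolation=cv2.INTER_CUBIC)
b=cv2.resize(im[220:290,270:350],None,fx=5,fy=5,interpolation=cv2.INTER_CUBIC)
cv2.imwrite('pics/s9a.png',np.hstack([a,b]))
im=p['image'][:,:,::-1];cv2.imwrite('pics/t9a.png',cv2.resize(im[180:250,240:340],None,fx=7,fy=7,interpolation=cv2.INTER_CUBIC))
E
```

```text
t: 44.55
ee_pos: [499.7, 116.1, 384.0]
orientation: [2.215, 2.226, 0.002]
ft_force: [0.5, -0.5, -0.2]
width: 52.6
```

View pics/s9a.png

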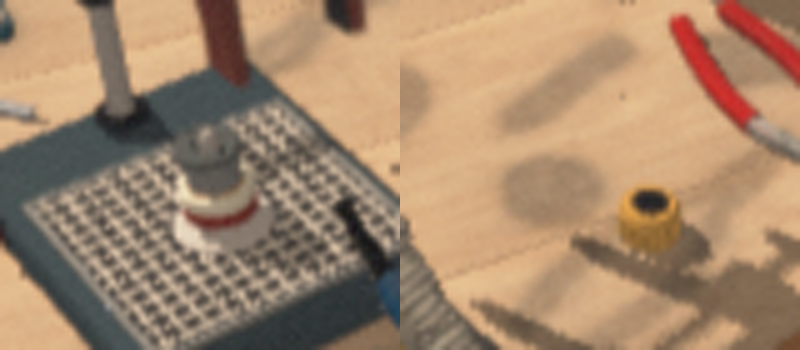

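View pics/t9a.png

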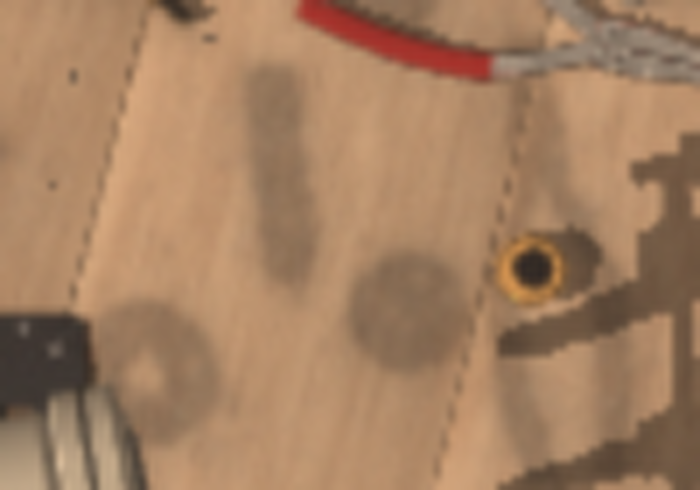

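```bash
python3 -m handwheel '[{"gripper":0.4,"tx":-0.0515,"ty":0.0312,"tz":0,"rx":0,"ry":0,"rz":0},{"gripper":0.4,"tx":-0.0515,"ty":0.0312,"tz":0,"rx":0,"ry":0,"rz":0},{"gripper":0.4,"tx":-0.0515,"ty":0.0312,"tz":0,"rx":0,"ry":0,"rz":0},{"gripper":0.4,"tx":-0.0515,"ty":0.0312,"tz":0,"rx":0,"ry":0,"rz":0},{"gripper":0.4,"tx":0,"ty":0,"tz":0.05,"rx":0,"ry":0,"rz":0},{"gripper":0.4,"tx":0,"ty":0,"tz":0.05,"rx":0,"ry":0,"rz":0},{"gripper":0.4,"tx":0,"ty":0,"tz":0.04,"rx":0,"ry":0,"rz":0},{"gripper":0.4,"tx":0,"ty":0,"tz":0,"rx":0,"ry":0,"rz":0}]'
python3 -m handwheel '[{"gripper":0.4,"tx":0,"ty":0,"tz":0,"rx":0,"ry":0,"rz":0}]'
```

```text
t: 45.65
ee_pos: [624.1, -88.1, 240.0]
orientation: [-2.214, -2.221, 0.006]
ft_force: [0.7, -0.7, 0.9]
width: 52.8
t: 45.78
ee_pos: [626.1, -88.6, 244.4]
orientation: [2.217, 2.225, 0.002]
ft_force: [0.0, -0.1, 1.5]
width: 52.9
```

```bash
python3 -m handwheel '[{"gripper":0.4,"tx":-0.0025,"ty":-0.0015,"tz":0.03,"rx":0,"ry":0,"rz":0},{"gripper":0.4,"tx":0,"ty":0,"tz":0.024,"rx":0,"ry":0,"rz":0},{"gripper":0.4,"tx":0,"ty":0,"tz":0.004,"rx":0,"ry":0,"rz":0},{"gripper":0.4,"tx":0,"ty":0,"tz":0,"rx":0,"ry":0,"rz":0},{"gripper":0.4,"tx":0,"ty":0,"tz":0,"rx":0,"ry":0,"rz":0}]'
python3 -m handwheel '[{"gripper":0.76,"tx":0,"ty":0,"tz":0,"rx":0,"ry":0,"rz":0},{"gripper":0.76,"tx":0,"ty":0,"tz":0,"rx":0,"ry":0,"rz":0},{"gripper":0.76,"tx":0,"ty":0,"tz":0,"rx":0,"ry":0,"rz":0},{"gripper":0.76,"tx":0,"ty":0,"tz":0,"rx":0,"ry":0,"rz":0}]'
```

```text
t: 46.4
ee_pos: [624.6, -91.4, 186.9]
orientation: [2.216, 2.224, 0.002]
ft_force: [-1.0, -0.5, -0.4]
width: 52.5
t: 46.9
ee_pos: [624.0, -91.4, 185.4]
orientation: [2.218, 2.225, 0.0]
ft_force: [-0.4, -0.3, 4.9]
width: 28.8
```

```bash
python3 -m handwheel '[{"gripper":0.76,"tx":0,"ty":0,"tz":-0.03,"rx":0,"ry":0,"rz":0},{"gripper":0.76,"tx":0,"ty":0,"tz":-0.055,"rx":0,"ry":0,"rz":0},{"gripper":0.76,"tx":0,"ty":0,"tz":-0.055,"rx":0,"ry":0,"rz":0},{"gripper":0.76,"tx":0,"ty":0,"tz":-0.055,"rx":0,"ry":0,"rz":0},{"gripper":0.76,"tx":0.0515,"ty":-0.0208,"tz":0,"rx":0,"ry":0,"rz":0},{"gripper":0.76,"tx":0.0515,"ty":-0.0208,"tz":0,"rx":0,"ry":0,"rz":0},{"gripper":0.76,"tx":0.0515,"ty":-0.0208,"tz":0,"rx":0,"ry":0,"rz":0},{"gripper":0.76,"tx":0.0515,"ty":-0.0208,"tz":0,"rx":0,"ry":0,"rz":0}]'
python3 -m handwheel '[{"gripper":0.76,"tx":0.0515,"ty":-0.0208,"tz":0,"rx":0,"ry":0,"rz":0},{"gripper":0.76,"tx":0.0515,"ty":-0.0208,"tz":0,"rx":0,"ry":0,"rz":0},{"gripper":0.76,"tx":0,"ty":0,"tz":0.04,"rx":0,"ry":0,"rz":0},{"gripper":0.76,"tx":0,"ty":0,"tz":0.035,"rx":0,"ry":0,"rz":0},{"gripper":0.76,"tx":0,"ty":0,"tz":0,"rx":0,"ry":0,"rz":0},{"gripper":0.76,"tx":0,"ty":0,"tz":0,"rx":0,"ry":0,"rz":0}]'
```

```text
t: 47.9
ee_pos: [539.0, 115.8, 380.1]
orientation: [-2.218, -2.225, 0.0]
ft_force: [0.1, 0.4, -1.6]
width: 29.3
t: 48.65
ee_pos: [498.5, 217.3, 306.0]
orientation: [2.218, 2.225, 0.001]
ft_force: [0.4, 0.2, -1.2]
width: 29.0
```

```bash
python3 -m handwheel '[{"gripper":0.76,"tx":0,"ty":0.001,"tz":0.012,"rx":0,"ry":0,"rz":0},{"gripper":0.76,"tx":0,"ty":0,"tz":0.007,"rx":0,"ry":0,"rz":0},{"gripper":0.76,"tx":0,"ty":0,"tz":0.003,"rx":0,"ry":0,"rz":0},{"gripper":0.76,"tx":0,"ty":0,"tz":0,"rx":0,"ry":0,"rz":0},{"gripper":0.76,"tx":0,"ty":0,"tz":0,"rx":0,"ry":0,"rz":0}]'
python3 -m handwheel '[{"gripper":0.76,"tx":0,"ty":0,"tz":0.0015,"rx":0,"ry":0,"rz":0},{"gripper":0.76,"tx":0,"ty":0,"tz":0,"rx":0,"ry":0,"rz":0},{"gripper":0.76,"tx":0,"ty":0,"tz":0,"rx":0,"ry":0,"rz":0}]'
```

```text
t: 49.28
ee_pos: [499.2, 217.3, 283.3]
orientation: [2.218, 2.225, 0.0]
ft_force: [-0.2, -0.6, -0.3]
width: 29.5
t: 49.65
ee_pos: [499.1, 217.3, 281.7]
orientation: [2.218, 2.225, 0.0]
ft_force: [0.2, -0.3, -0.6]
width: 29.1
```

```bash
python3 -m handwheel '[{"gripper":0.76,"tx":0,"ty":0,"tz":0.001,"rx":0,"ry":0,"rz":0},{"gripper":0.76,"tx":0,"ty":0,"tz":0,"rx":0,"ry":0,"rz":0},{"gripper":0.5,"tx":0,"ty":0,"tz":0,"rx":0,"ry":0,"rz":0},{"gripper":0.5,"tx":0,"ty":0,"tz":0,"rx":0,"ry":0,"rz":0},{"gripper":0.5,"tx":0,"ty":0,"tz":-0.03,"rx":0,"ry":0,"rz":0},{"gripper":0.5,"tx":0,"ty":0,"tz":-0.055,"rx":0,"ry":0,"rz":0},{"gripper":0.5,"tx":0,"ty":0,"tz":-0.055,"rx":0,"ry":0,"rz":0},{"gripper":0.5,"tx":0,"ty":0.04,"tz":0,"rx":0,"ry":0,"rz":0}]'
python3 - <<'E'
from h import *
q=snap('scene','s10.png');p=snap('top','t10.png')
im=q['image'][:,:,::-1]; a=cv2.resize(im[160:240,150:250],None,fx=7,fy=7,interpolation=cv2.INTER_CUBIC)
cv2.imwrite('pics/s10a.png',a)
for d in(q,p):
    C=cloud(d);x,y,z=C[...,0],C[...,1],C[...,2]
    m=(z>105)&(z<125)&(abs(x-500)<25)&(abs(y-217)<25);print('cap',m.sum(),C[m].mean(0).round(1),z[m].max())
    m=(z>158)&(z<180)&(abs(x-594)<25)&(abs(y-336)<30); print('knob',m.sum(),C[m].mean(0).round(1))
E
```

```text
t: 50.65
ee_pos: [539.0, 217.9, 426.2]
orientation: [2.214, 2.224, 0.012]
ft_force: [0.5, -0.4, -0.3]
width: 44.0
cap 90 [497.7 211.3 112.5] 117.41065758518883
knob 34 [593.9 329.1 165.3]<stdin>:7: RuntimeWarning: Mean of empty slice.
  ret = um.true_divide(
Traceback (most recent call last):
ValueError: zero-size array to reduction operation maximum which has no identity
```

View pics/s10a.png

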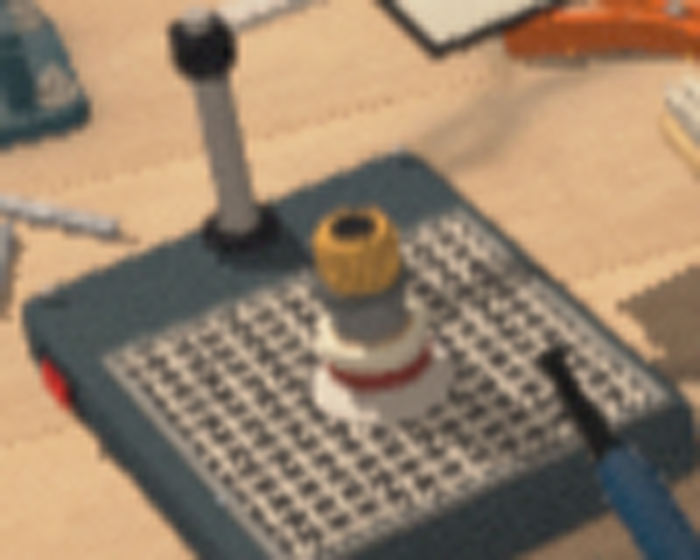

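```bash
python3 -m handwheel '[{"gripper":0.5,"tx":-0.06,"ty":0.01,"tz":0,"rx":0,"ry":0,"rz":0},{"gripper":0.5,"tx":-0.06,"ty":0.01,"tz":0,"rx":0,"ry":0,"rz":0},{"gripper":0.5,"tx":-0.06,"ty":0.01,"tz":0,"rx":0,"ry":0,"rz":0},{"gripper":0.5,"tx":0,"ty":0,"tz":0,"rx":0,"ry":0,"rz":0}]'
python3 - <<'E'
from h import *
q=snap('scene','s11.png');p=snap('top','t11.png')
def ov(d,u0,v0,w,h,s,off,fn):
    b=cv2.resize(d['image'][v0:v0+h,u0:u0+w,::-1],None,fx=s,fy=s,interpolation=cv2.INTER_CUBIC); b2=b.copy()
    t=np.linspace(0,2*np.pi,60)
    for z,r,c in[(115,15,(0,255,255)),(95,15,(0,255,255)),(95,18,(255,0,0)),(89,18,(255,0,0)),(71,20,(0,255,0)),(53,20,(0,0,255))]:
        P=np.array([proj(d,(500+r*np.cos(a),216.5+r*np.sin(a),z)) for a in t])+off; P=((P-[u0,v0]+.5)*s).astype(np.int32); cv2.polylines(b2,[P],True,c,1)
    cv2.imwrite('pics/'+fn,np.hstack([b,b2]))
ov(q,185,180,33,45,12,[0.6,0],'o5.png'); ov(p,185,240,40,40,10,[0,0],'o6.png')
C=cloud(p);x,y,z=C[...,0],C[...,1],C[...,2]
m=(z>105)&(z<125)&(abs(x-500)<25)&(abs(y-217)<25);print('cap',m.sum(),C[m].mean(0).round(1))
E
```

```text
t: 51.25
ee_pos: [569.4, 34.1, 420.0]
orientation: [-2.223, -2.219, 0.002]
ft_force: [-0.7, -0.1, -0.1]
width: 43.7
cap 92 [497.4 216.6 113.2]
```

View pics/o5.png

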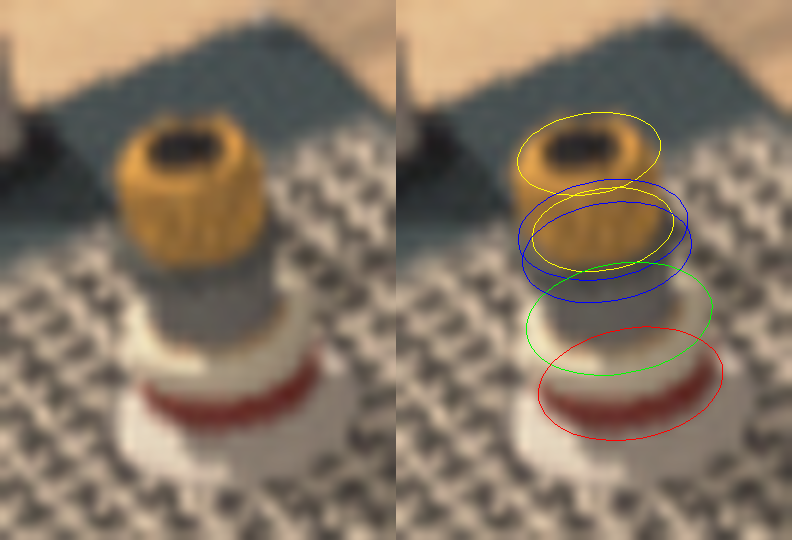

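View pics/o6.png

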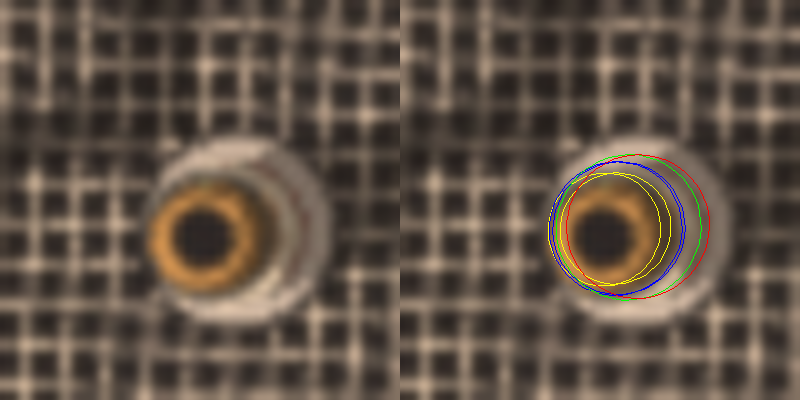

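```bash
python3 -m handwheel '[{"gripper":0.5,"tx":0.0595,"ty":0.005,"tz":0,"rx":0,"ry":0,"rz":0},{"gripper":0.5,"tx":0.0595,"ty":0.005,"tz":0,"rx":0,"ry":0,"rz":0},{"gripper":0.5,"tx":0.0595,"ty":0.005,"tz":0,"rx":0,"ry":0,"rz":0},{"gripper":0.5,"tx":0.0595,"ty":0.005,"tz":0,"rx":0,"ry":0,"rz":0},{"gripper":0.5,"tx":0.0595,"ty":0.005,"tz":0,"rx":0,"ry":0,"rz":0},{"gripper":0.5,"tx":0,"ty":0,"tz":0,"rx":0,"ry":0,"rz":0},{"gripper":0.5,"tx":0,"ty":0,"tz":0,"rx":0,"ry":0,"rz":0}]'
```

```text
t: 52.22
ee_pos: [592.4, 336.1, 419.9]
orientation: [-2.215, -2.228, 0.003]
ft_force: [0.4, -1.2, 0.6]
width: 43.9
```

```bash
python3 -m handwheel '[{"gripper":0.5,"tx":-0.004,"ty":0.0016,"tz":0.05,"rx":0,"ry":0,"rz":0},{"gripper":0.5,"tx":0,"ty":0,"tz":0.038,"rx":0,"ry":0,"rz":0},{"gripper":0.5,"tx":0,"ty":0,"tz":0,"rx":0,"ry":0,"rz":0},{"gripper":0.85,"tx":0,"ty":0,"tz":0,"rx":0,"ry":0,"rz":0},{"gripper":0.85,"tx":0,"ty":0,"tz":0,"rx":0,"ry":0,"rz":0},{"gripper":0.85,"tx":0,"ty":0,"tz":0,"rx":0,"ry":0,"rz":0},{"gripper":0.85,"tx":0,"ty":0,"tz":0,"rx":0,"ry":0,"rz":0}]'
```

```text
t: 53.1
ee_pos: [595.1, 331.2, 334.2]
orientation: [-2.218, -2.225, -0.001]
ft_force: [-2.5, -1.1, 5.8]
width: 15.2
```

```bash
python3 -m handwheel '[{"gripper":0.85,"tx":-0.0175,"ty":-0.0021,"tz":0,"rx":0,"ry":0,"rz":0},{"gripper":0.85,"tx":-0.0166,"ty":-0.0056,"tz":0,"rx":0,"ry":0,"rz":0},{"gripper":0.85,"tx":-0.0153,"ty":-0.0087,"tz":0,"rx":0,"ry":0,"rz":0},{"gripper":0.85,"tx":-0.0132,"ty":-0.0116,"tz":0,"rx":0,"ry":0,"rz":0}]'
python3 -m handwheel '[{"gripper":0.85,"tx":-0.0106,"ty":-0.014,"tz":0,"rx":0,"ry":0,"rz":0},{"gripper":0.85,"tx":-0.0077,"ty":-0.0158,"tz":0,"rx":0,"ry":0,"rz":0},{"gripper":0.85,"tx":-0.0043,"ty":-0.017,"tz":0,"rx":0,"ry":0,"rz":0},{"gripper":0.85,"tx":0,"ty":0,"tz":0,"rx":0,"ry":0,"rz":0}]'
python3 -m handwheel '[{"gripper":0.85,"tx":-0.001,"ty":-0.008,"tz":0,"rx":0,"ry":0,"rz":0},{"gripper":0.85,"tx":0,"ty":0,"tz":0,"rx":0,"ry":0,"rz":0},{"gripper":0.85,"tx":0,"ty":0,"tz":0,"rx":0,"ry":0,"rz":0}]'
```

```text
t: 53.6
ee_pos: [569.2, 266.8, 334.1]
orientation: [2.214, 2.221, 0.008]
ft_force: [10.6, -5.0, 0.7]
width: 15.0
t: 54.1
ee_pos: [520.9, 239.7, 333.8]
orientation: [2.21, 2.221, -0.011]
ft_force: [5.7, -34.6, 14.3]
width: 14.0
t: 54.48
ee_pos: [512.8, 239.4, 333.7]
orientation: [2.211, 2.222, -0.012]
ft_force: [2.2, -31.3, 17.2]
width: 14.5
```

```bash
python3 -m handwheel '[{"gripper":0.72,"tx":0,"ty":0,"tz":0,"rx":0,"ry":0,"rz":0},{"gripper":0.72,"tx":0,"ty":0,"tz":0,"rx":0,"ry":0,"rz":0},{"gripper":0.72,"tx":0,"ty":0,"tz":0,"rx":0,"ry":0,"rz":0}]'
python3 - <<'E'
from h import *
q=snap('scene','s12.png');p=snap('top','t12.png')
cv2.imwrite('pics/s12a.png',cv2.resize(q['image'][130:240,140:260,::-1],None,fx=5,fy=5,interpolation=cv2.INTER_CUBIC))
print(ctrl.get_obs()['moment'])
E
```

```text
t: 54.85
ee_pos: [512.5, 244.6, 332.5]
orientation: [-2.217, -2.225, 0.001]
ft_force: [0.1, 0.8, -0.1]
width: 24.8
[-0.14839892  0.03013475  0.01787772]
```

View pics/s12a.png

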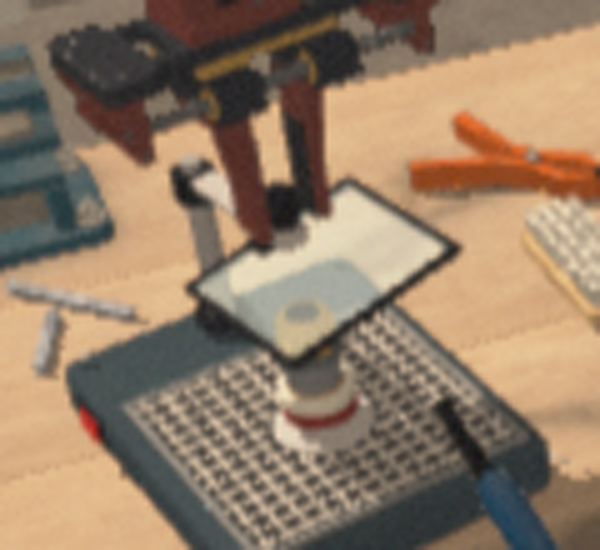

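```bash
python3 -m handwheel '[{"gripper":0.72,"tx":0.001,"ty":-0.004,"tz":0,"rx":0,"ry":0,"rz":0},{"gripper":0.72,"tx":0,"ty":-0.004,"tz":0,"rx":0,"ry":0,"rz":0},{"gripper":0.72,"tx":0,"ty":-0.003,"tz":0,"rx":0,"ry":0,"rz":0},{"gripper":0.72,"tx":0,"ty":0,"tz":0,"rx":0,"ry":0,"rz":0},{"gripper":0.72,"tx":0,"ty":0,"tz":0,"rx":0,"ry":0,"rz":0}]'
python3 - <<'E'
from h import *
q=snap('scene','s13.png')
C=cloud(q);x,y,z=C[...,0],C[...,1],C[...,2]
cv2.imwrite('pics/s13a.png',cv2.resize(q['image'][130:240,140:260,::-1],None,fx=5,fy=5,interpolation=cv2.INTER_CUBIC))
E
```

```text
t: 55.58
ee_pos: [501.7, 245.6, 332.7]
orientation: [-2.218, -2.225, -0.0]
ft_force: [0.1, -0.6, -0.2]
width: 24.6
```

View pics/s13a.png

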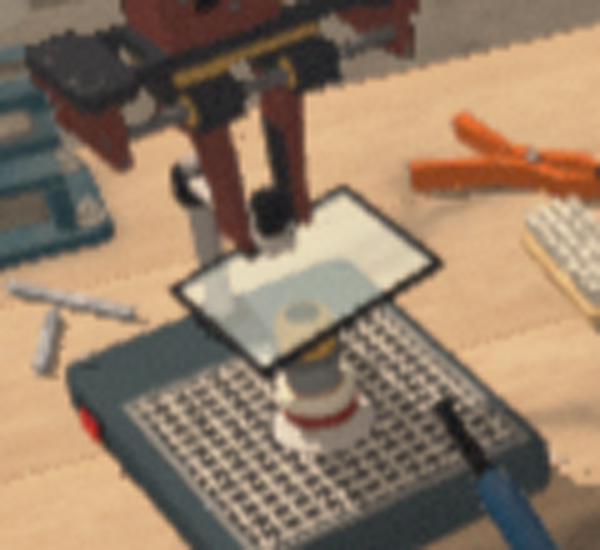

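```bash
python3 -m handwheel '[{"gripper":0.72,"tx":0,"ty":-0.002,"tz":0,"rx":0,"ry":0,"rz":0},{"gripper":0.72,"tx":0,"ty":-0.001,"tz":0,"rx":0,"ry":0,"rz":0},{"gripper":0.72,"tx":0,"ty":0,"tz":0,"rx":0,"ry":0,"rz":0},{"gripper":0.72,"tx":0,"ty":0,"tz":0,"rx":0,"ry":0,"rz":0}]'
```

```text
t: 56.12
ee_pos: [498.7, 245.6, 332.7]
orientation: [-2.218, -2.225, 0.0]
ft_force: [0.3, 0.0, -0.6]
width: 24.6
```

```bash
python3 -m handwheel '[{"gripper":0.72,"tx":0,"ty":-0.002,"tz":0,"rx":0,"ry":0,"rz":0},{"gripper":0.72,"tx":0,"ty":-0.001,"tz":0,"rx":0,"ry":0,"rz":0},{"gripper":0.72,"tx":0,"ty":0,"tz":0,"rx":0,"ry":0,"rz":0},{"gripper":0.72,"tx":0,"ty":0,"tz":0,"rx":0,"ry":0,"rz":0}]'
```

```text
t: 56.62
ee_pos: [496.9, 245.5, 332.7]
orientation: [2.216, 2.224, 0.005]
ft_force: [8.0, -1.1, -5.6]
width: 24.2
```

```bash
python3 -m handwheel '[{"gripper":0.72,"tx":0,"ty":0.004,"tz":0,"rx":0,"ry":0,"rz":0},{"gripper":0.5,"tx":0,"ty":0,"tz":0,"rx":0,"ry":0,"rz":0},{"gripper":0.5,"tx":0,"ty":0,"tz":0,"rx":0,"ry":0,"rz":0},{"gripper":0.5,"tx":0,"ty":0,"tz":-0.04,"rx":0,"ry":0,"rz":0},{"gripper":0.5,"tx":0,"ty":0,"tz":-0.06,"rx":0,"ry":0,"rz":0},{"gripper":0.5,"tx":-0.06,"ty":0.01,"tz":0,"rx":0,"ry":0,"rz":0},{"gripper":0.5,"tx":-0.06,"ty":0.01,"tz":0,"rx":0,"ry":0,"rz":0},{"gripper":0.5,"tx":-0.06,"ty":0.01,"tz":0,"rx":0,"ry":0,"rz":0}]'
python3 -m handwheel '[{"gripper":0.5,"tx":-0.06,"ty":0,"tz":0,"rx":0,"ry":0,"rz":0},{"gripper":0.5,"tx":0,"ty":0,"tz":0,"rx":0,"ry":0,"rz":0},{"gripper":0.5,"tx":0,"ty":0,"tz":0,"rx":0,"ry":0,"rz":0}]'
python3 - <<'E'
from h import *
q=snap('scene','s14.png');p=snap('top','t14.png')
cv2.imwrite('pics/s14a.png',cv2.resize(q['image'][150:240,140:260,::-1],None,fx=6,fy=6,interpolation=cv2.INTER_CUBIC))
for d in(p,q):
    C=cloud(d);x,y,z=C[...,0],C[...,1],C[...,2]
    m=(z>158)&(z<180)&(abs(x-504)<25)&(abs(y-246)<25);print('knob',m.sum(),C[m].mean(0).round(1))
E
```

```text
t: 57.62
ee_pos: [530.1, 64.2, 433.0]
orientation: [2.217, 2.226, 0.001]
ft_force: [1.0, -0.1, 0.5]
width: 43.8
t: 58.0
ee_pos: [530.4, 5.8, 432.7]
orientation: [-2.218, -2.224, -0.0]
ft_force: [-0.0, 0.1, -0.8]
width: 44.3
knob 34 [500.9 246.8 167.4]
knob 43 [501.4 243.6 165.5]
```

View pics/s14a.png

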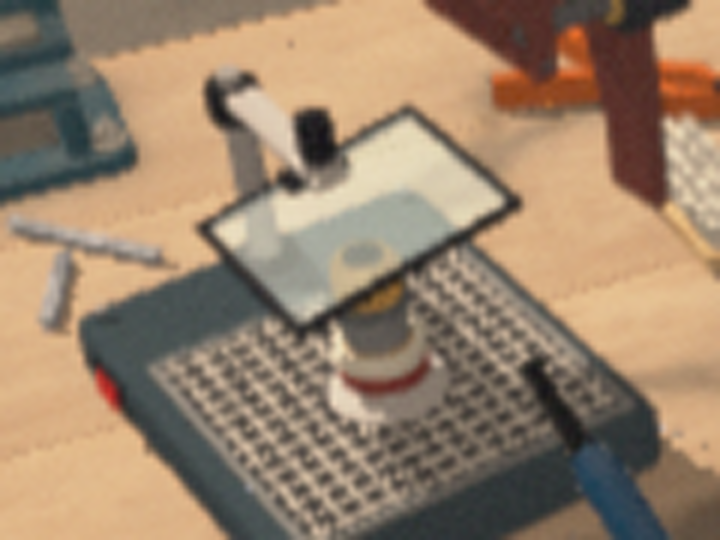

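View pics/t14.png

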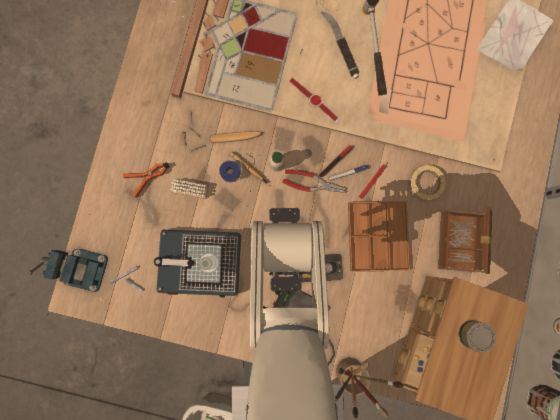

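```bash
python3 -c "
from workcell import ctrl
print(ctrl.close_job())"
```

```text
the job is handed in; nothing more can be done
None
```

The job is done and handed in at about 58 s of the 210 s allowed; the hand-in gives no verdict.

**What I did:** I swung the shield aside to about 1.6 rad. Only the red and white wheels were in the tray. The pack from the bottom is red, white, both spacers, the clamp ring and the cap. The clamp ring had been knocked a few centimetres during the run, so I located it again before picking it up. I then swung the shield back to its stop.

**Last checks:**
- **Pack:** it stands straight on the spindle with the cap upright. The cap top measured about 113 mm against 115 mm expected, which is within the depth noise.
- **Shield:** the knob is at x ≈ 501 mm, where the stop was predicted. I felt about 8 N against it there.
- **Rest of the bench:** the tray is empty, and the bottle, spool and brush stand where they were. The gripper is clear of everything.

**Disagreements:**
- **Camera offset:** the two cameras differed by 1 to 3 mm in y throughout. I corrected for this by feel when putting the red wheel and the ring on the spindle.
- **Shield swing back:** partway through I saw about 35 N of side load from an off-centre grip on the knob. I opened the fingers to release it and finished with a loose push.

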